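Draw a filter cartridge out of its deep housing with a hook

TASK

The filter cartridge sits too deep in the bore of the grey housing for the gripper: take the wooden-handled hook tool, catch the cartridge's wire loop inside the bore and draw the cartridge all the way out onto the sill with the hook, keeping the gripper off it until it is out. Then lay the hook tool down on the bench and stand the cartridge upright on the wooden offcut board without dropping it. Leave the star, the sanding block and the tape roll where they are.

Things in the scene. Friction and masses are not known exactly. Their poses are not given: they have to be found in the camera images.
- housing: Grey steel filter housing fixed to the bench, 290 x 112 x 98 mm, with a deep rectangular bore; never moves. Origin: on the bench (z = 0) under the middle of the bore's mouth; x runs level into the bore, z up. Bore: y -40 to +40, z 28 (floor) to 88 (roof) mm, x 0 to 185, closed at the back. The roof has a 16 mm sight slot over y = 0, from the mouth to x = 137.
- mouth (a point): Middle of the mouth of the bore, 55 mm above the bench, axes as the housing's. The bore's floor runs on outside as a flat sill to 100 mm in front of the mouth (x = -100), its surface 28 mm above the bench, with lips 8 mm high along both sides (y = +-43 to +-46).
- cartridge: Loose filter cartridge, 0.18 to 0.35 kg, that slides on the bore's floor with 1.5 mm play each side. Origin: centre of its underside, at the start 120 to 150 mm inside the mouth; x points into the bore, z up. Grey end plates 77 wide (y) x 54 high, at x = +-20 to +-28 mm; between them a core 46 wide, z 3 to 51, to be gripped across its width. A wire loop is on the front plate.
- loop (a point): Centre of the opening of the cartridge's wire loop, at (-46, 0, 27) mm in the cartridge's frame, same axes. The loop is of 7 mm steel wire, rigid, upright in the plane y = 0 of the cartridge; it reaches from the front plate (x = -28) to x = -69.5; its opening is 34 mm long (x -62.5 to -28) and 27 mm high (z 13.5 to 40.5).
- hook_tool: Loose hook tool, 0.09 kg, lying flat. Origin: underside of the handle, below the best grip point; x runs from handle to hook, z up. Wooden handle 24 wide (y) x 26 high (z 0 to 26), x -58 to 22 mm, brass ferrule to x = 32, then a straight 7 mm steel shaft at y = 0, z = 13 to x = 160, where it turns square to +y, ending at y = 21.5: the hook points level sideways.
- hook_tip (a point): Centre of the rounded tip of the hook, at (160, 18, 13) mm in the hook tool's frame.
- hook_elbow (a point): Corner of the hook where the shaft's and the hook's centre lines meet, at (160, 0, 13) mm in the hook tool's frame.
- board: Loose wooden offcut board lying flat on the bench, 90 mm (x) by 150 mm (y) by 22 mm thick. Origin: centre of its underside; its top is 22 mm above it.
- star: Bystander: small flat wooden star ornament, 73 x 84 x 12 mm, origin at the centre of its underside.
- sanding_block: Bystander: cork sanding block, 58 x 105 x 34 mm, origin at the centre of its underside.
- tape_roll: Bystander: roll of masking tape lying flat, 98 mm across, 25 mm high, origin at the centre of its underside.

How it is judged (in metres and radians):
On the way, in this order (a step that is already met when the one before it is completed fails the run):
1. the hook passes through the cartridge's loop while the cartridge is still inside the bore (x of hook_tip in the frame of cartridge between -0.066 and -0.024 m and z of hook_tip in the frame of cartridge between 0.008 and 0.046 m and ((y of hook_tip in the frame of cartridge above 0.002 m and y of hook_elbow in the frame of cartridge below -0.002 m) or (y of hook_tip in the frame of cartridge below -0.002 m and y of hook_elbow in the frame of cartridge above 0.002 m)) and x of cartridge in the frame of housing above 0.05 m), for 0.1 s.
2. the cartridge has been drawn wholly out of the bore onto the sill with the hook still through its loop (x of hook_tip in the frame of cartridge between -0.066 and -0.024 m and z of hook_tip in the frame of cartridge between 0.008 and 0.046 m and ((y of hook_tip in the frame of cartridge above 0.002 m and y of hook_elbow in the frame of cartridge below -0.002 m) or (y of hook_tip in the frame of cartridge below -0.002 m and y of hook_elbow in the frame of cartridge above 0.002 m)) and x of cartridge in the frame of housing below -0.028 m and z of cartridge in the frame of housing above 0.022 m), for 0.1 s.
At the end, for the whole second after the job is handed in: The cartridge stands upright (within 6 degrees) and still on the board that lies on the bench: its centre over the board and its underside within 6 mm of the board's top. The hook tool lies still and low on the bench, its hook less than 50 mm above the bench surface (x of cartridge in the frame of board between -0.045 and 0.045 m and y of cartridge in the frame of board between -0.075 and 0.075 m and z of cartridge in the frame of board between 0.016 and 0.028 m and angle between cartridge's own z axis and vertical below 0.1 rad and linear speed of each of cartridge, hook_tool below 0.02 m/s and height (world z) of board between -0.01 and 0.01 m and height (world z) of hook_tip between -0.01 and 0.05 m and height (world z) of hook_elbow between -0.01 and 0.05 m); the robot touches nothing.
It fails at once if the gripper or the arm touches the cartridge while it is still in the bore (x of cartridge in the frame of housing between -0.026 and 0.2 m and distance between cartridge and housing below 0.2 m and contact force between any of the fingers, the arm and cartridge above 0.5 N and z of cartridge in the frame of housing below 0.045 m).
It fails at once if the cartridge is dropped or thrown: it moves faster than 0.5 m/s with neither gripper nor hook touching it (linear speed of cartridge above 0.5 m/s and contact force between each of the fingers, hook_tool and cartridge below 0.05 N).
It fails at once if the star is moved more than 40 mm (distance of star from where it was at the start of the episode above 0.04 m).
It fails at once if the sanding block is moved more than 40 mm (distance of sanding_block from where it was at the start of the episode above 0.04 m).
It fails at once if the tape roll is moved more than 40 mm (distance of tape_roll from where it was at the start of the episode above 0.04 m).
It also fails if it takes over 72 s, if anything falls off the work surface, if the arm or the gripper's body presses on something with over 40 N, if the wrist force passes 120 N, or if a joint passes its speed limit or range.

ROBOT

A 7-joint arm with a two-finger parallel gripper is mounted at the origin on a cart in front of the work surface, level with it; the furniture and walls round the work are solid. World frame = base frame: x ahead of the robot, y to its left, z up, the work surface at z = 0. Lengths are in mm, angles in rad, forces in N, time in s.
With the tool pointing down it reaches from about 400 to 750 mm from the base axis. Payload 19.5 kg.
Tool frame: the origin (TCP) lies midway between the tips of the shut fingers; the grasp point (between the pads) lies 19 mm behind it (robot.hold_point_z is the distance from the TCP to the grasp point, in mm); x points along the fingers, z is the direction in which the jaws open and shut, and the axes are right-handed (so a half turn about x gives the same grasp; the last joint's range is limited). The gripper opens to 85 mm and grips with 20 to 120 N. Pads are 22 mm wide; open, the fingers measure 114 mm over their backs; the gripper's body (76 mm by 85 mm) begins 54 mm behind the grasp point. The pads swing forward as they close: fully open they stand 13 mm farther back than shut.
Start: joints at [1.271, 0.707, -0.028, 1.485, 0.022, 0.951, -0.075], TCP at [146.592, -555.973, 231.268] pointing down, gripper open.
Joint ranges: [-2.71, 2.71], [-0.32, 2.16], [-1.57, 1.52], [0, 2.45], [-1.46, 4.6], [0, 2.02], [-2.83, 2.83]. Speed limits (rad/s): [1.89, 1.89, 2.57, 2.57, 3.01, 3.01, 3.01].

INTERFACE

Orientations are given as a 3x3 rotation matrix whose columns are the frame's x, y, z axes.
In Python, from rig import robot gives the robot as it stands.
- The arm moves only by the tool arm_command, never from a script. Its argument "increments" is one flat list of numbers, 5 for each row, row after row: the shift along the tool's x, y, z in mm, then the turn about the tool's x in degrees, then the finger opening in mm, from 0 to 85.4. A call has 1 to 8 rows; each row shifts and turns the pose as measured when the row begins, along the tool's axes as they then stand; what a row does not reach is not made up. A row lasts 1/12 s, in which the tool goes at most 41.7 mm and 7.16 degrees, less where a joint would pass 70% of its speed; a pose out of reach is approached as far as the arm can. A call with a gripper value outside its range is refused whole. The fingers move at their own pace and stop on an object; "newtons" is the grip in N (left out, the last holds). Time passes only in rows, so rows that do not move let the fingers close. It gives the time, the measured TCP pose, the force and the opening at its end, in the units of the state.
- robot.get_obs(): the state, without advancing time (a new reading comes with each control period).
- robot.capture(name): name is "scene" or "top" or "wrist"; returns (picture, depth): 400x640x3 uint8, red, green, blue; 400x640 float32, mm along the optical axis (not along the pixel's ray), 0 where there is no reading.
- robot.camera_params(name): a dict with "intrinsics" (3x3 intrinsics, pixels), "k1" (the pictures are not rectified: a ray, as slopes to the right and down, at radius r is drawn at 1 + k1 r^2 times it, then the intrinsics apply), "extrinsics" (4x4, takes a point from camera to world coordinates); the wrist camera has in their place "tool_from_camera" (4x4, takes a point from camera to tool coordinates, whose origin is the TCP and whose axes are the tool frame's). Camera axes: x right, y down, z forward; pixel columns grow to the right and rows downward; lengths in mm; the calibration is good to about 2 mm. A picture is of the moment at which its call begins: read the wrist's pose just before it. camera_params takes no time and is no camera call.
- robot.job_done(): hands the job in, once; it reports no verdict.
The state is a dict: "time_s": time; "joint_pos": joint angles; "qvel": joint speeds; "tau": joint torques, N m; "tool_pos": TCP position; "tcp_rot": TCP orientation; "force": force on the tool from outside, world axes, zero at the start; "ft_torque": the same for the moment, N m; "grip_width": finger opening in mm.
Only numpy, scipy, OpenCV 4.12 (cv2) and the standard library are available. Lean on these libraries where they do the work, as an engineer would, in place of code of your own. Each camera call takes 0.05 s, during which the arm holds its last target.

## Working session

There is one attempt and no reset: what is moved stays moved. The work goes in short steps, Python scripts to look and compute and a tool call to move; the robot and the scene stay as the last step left them, time stands still between calls to the robot, and variables do not carry over. Pictures are saved under pics/ and viewed, and the job is handed in when it is done.

Besides the shell and the picture viewer there is one more tool, called after "Emit:" as name(argument=value, ...) on one line, values as JSON. arm_command: Moves the arm, as the interface text tells. Its arguments: {"type":"object","properties":{"increments":{"type":"array","items":{"type":"number"}},"newtons":{"type":"number"}},"required":["increments"]}

```bash
ls -la; mkdir -p pics
python3 - <<'E'
from rig import robot
import numpy as np,cv2
o=robot.get_obs(); print(o)
for n in ["scene","top","wrist"]:
    p=robot.camera_params(n); print(n,p)
for n in ["scene","top"]:
    im,d=robot.capture(n); cv2.imwrite(f"pics/{n}0.png",im[:,:,::-1]); np.save(f"pics/{n}0.npy",d)
E
```

```text
total 12
drwxr-xr-x  3 agent agent 4096 Dec  7 06:55 .
drwxr-xr-x 23 root  root  4096 Dec  7 06:55 ..
drwxr-xr-x  2 agent agent 4096 Dec  7 06:55 pics
{'time_s': 0.0, 'joint_pos': array([ 1.27131168,  0.70710356, -0.02763206,  1.48499181,  0.02200903,
        0.9509009 , -0.07545521]), 'qvel': array([-0.00175429,  0.00136079,  0.00140123, -0.00053986,  0.00195909,
        0.00036267, -0.00065842]), 'tau': array([-2.15598178e-03, -8.83202648e+01,  1.23365611e+00, -2.36168307e+01,
        1.68377504e-02,  6.53411043e-03,  3.28413243e-06]), 'tool_pos': array([ 146.5268637 , -555.74511322,  230.82869714]), 'tcp_rot': array([[-3.12590719e-04,  9.66941453e-01,  2.54998291e-01],
       [ 1.05561600e-03,  2.54998481e-01, -9.66940877e-01],
       [-9.99999394e-01, -3.30764680e-05, -1.10042903e-03]]), 'force': array([-0.77797108, -0.45181697, -0.18517412]), 'ft_torque': array([ 0.04097286, -0.01150835, -0.01874569]), 'grip_width': 85.60473996559443}
scene {'intrinsics': array([[408.48691538,   0.        , 319.55776179],
       [  0.        , 408.48691538, 203.70870771],
       [  0.        ,  
[... 837 characters left out ...]
-01, -9.93779768e-01,
         1.01111997e+03],
       [ 0.00000000e+00,  0.00000000e+00,  0.00000000e+00,
         1.00000000e+00]])}
wrist {'intrinsics': array([[311.96884757,   0.        , 317.31394222],
       [  0.        , 311.96884757, 206.01697298],
       [  0.        ,   0.        ,   1.        ]]), 'k1': -0.05996530943520268, 'tool_from_camera': array([[-5.58776158e-06, -2.70221546e-01,  9.62798170e-01,
        -1.42365989e+02],
       [-1.42317583e-03, -9.62797193e-01, -2.70221280e-01,
         6.91133959e+01],
       [ 9.99998987e-01, -1.37174102e-03, -3.79192892e-04,
         7.13934186e-01],
       [ 0.00000000e+00,  0.00000000e+00,  0.00000000e+00,
         1.00000000e+00]])}
```

View pics/scene0.png

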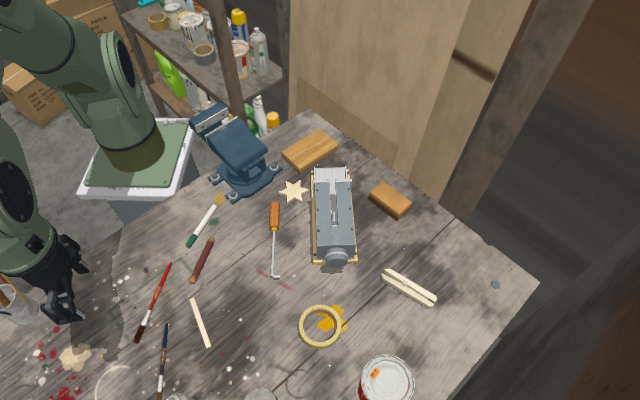

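View pics/top0.png

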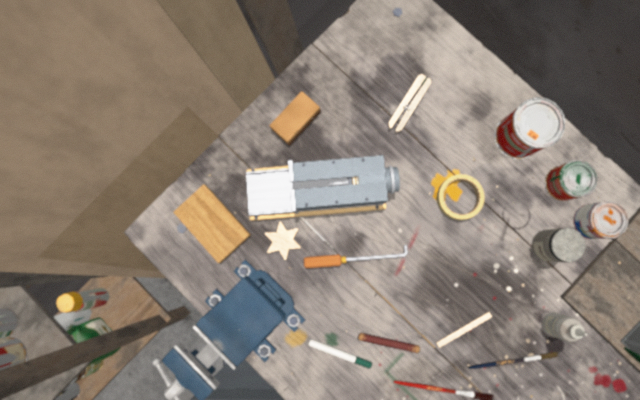

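```bash
cat > h.py <<'E'
import numpy as np,cv2
from rig import robot
def rays(n,uv):
    p=robot.camera_params(n);K=p["intrinsics"];k=p["k1"]
    uv=np.atleast_2d(np.array(uv,float))
    return cv2.undistortPoints(uv.reshape(-1,1,2),K,np.array([k,0,0,0,0.])).reshape(-1,2)
def T(n,obs=None):
    p=robot.camera_params(n)
    if n!="wrist": return p["extrinsics"]
    M=np.eye(4);M[:3,:3]=obs["tcp_rot"];M[:3,3]=obs["tool_pos"]
    return M@p["tool_from_camera"]
def pz(n,uv,z,M=None):
    """intersect with plane z"""
    r=rays(n,uv);M=T(n) if M is None else M
    d=np.c_[r,np.ones(len(r))]@M[:3,:3].T
    s=(np.asarray(z)-M[2,3])/d[:,2]
    return M[:3,3]+d*s[:,None]
def pd(n,uv,D,M=None):
    uv=np.atleast_2d(uv);r=rays(n,uv);M=T(n) if M is None else M
    d=np.array([D[int(round(v)),int(round(u))] for u,v in uv])
    return (np.c_[r,np.ones(len(r))]*d[:,None])@M[:3,:3].T+M[:3,3]
def cloud(n,D,M=None):
    h,w=D.shape;u,v=np.meshgrid(np.arange(w),np.arange(h))
    r=rays(n,np.c_[u.ravel(),v.ravel()]);M=T(n) if M is None else M
    P=(np.c_[r,np.ones(len(r))]*D.ravel()[:,None])@M[:3,:3].T+M[:3,3]
    P[D.ravel()==0]=np.nan
    return P.reshape(h,w,3)
def proj(n,P,M=None):
    p=robot.camera_params(n);M=T(n) if M is None else M
    W=np.linalg.inv(M);rv=cv2.Rodrigues(W[:3,:3])[0]
    return cv2.projectPoints(np.atleast_2d(P).astype(float),rv,W[:3,3],p["intrinsics"],np.array([p["k1"],0,0,0,0.]))[0].reshape(-1,2)
E
python3 - <<'E'
from h import *
im=cv2.imread("pics/top0.png");D=np.load("pics/top0.npy")
c=im[130:290,160:440]; cv2.imwrite("pics/top_c.png",cv2.resize(c,None,fx=2.8,fy=2.8,interpolation=cv2.INTER_CUBIC))
C=cloud("top",D)
# height map in crop
for u,v in [(270,190),(340,165),(340,195),(350,182),(320,182),(325,262),(345,260),(380,256),(405,252),(212,222),(284,240),(296,117),(385,195)]:
    print((u,v),C[v,u].round(1))
H=C[...,2]
vis=np.clip(H,-10,130);vis=np.nan_to_num((vis+10)/140*255).astype(np.uint8)
cv2.imwrite("pics/top_h.png",cv2.applyColorMap(cv2.resize(vis[130:290,160:440],None,fx=2.8,fy=2.8,interpolation=cv2.INTER_NEAREST),cv2.COLORMAP_JET))
E
```

```text
(270, 190) [ 600.3 -116.2   27.2]
(340, 165) [ 639.8 -266.3   91.2]
(340, 195) [ 579.  -265.2   93.8]
(350, 182) [ 606.6 -285.9   80.3]
(320, 182) [ 615.7 -223.3   26.1]
(325, 262) [ 446.  -231.5   25.5]
(345, 260) [ 449.4 -273.7   18.8]
(380, 256) [ 456.6 -347.8   17.5]
(405, 252) [ 464.2 -401.2   14.7]
(212, 222) [534.4  10.8  18. ]
(284, 240) [ 493.7 -144.    12.6]
(296, 117) [ 758.  -173.5   31.7]
(385, 195) [ 577.5 -354.2   93.1]
```

View pics/top_c.png

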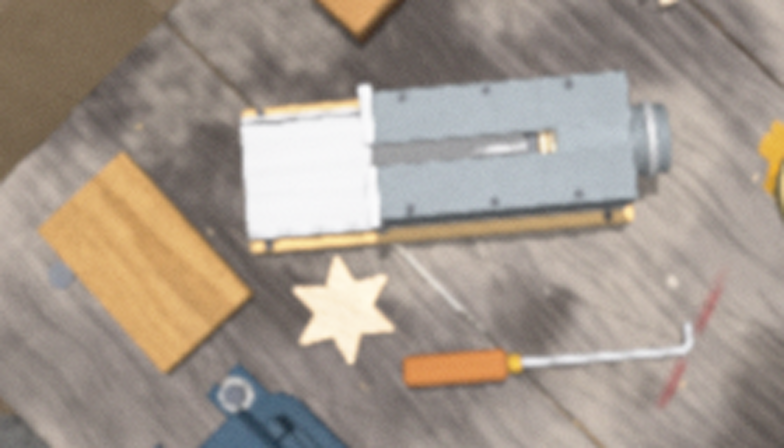

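View pics/top_h.png

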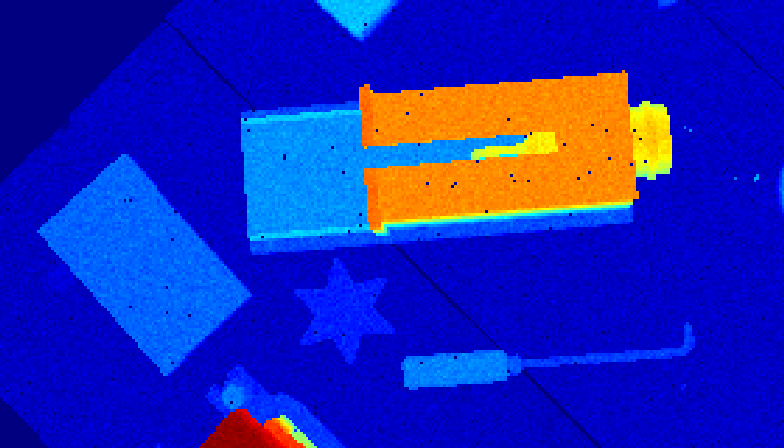

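Run:
```python
from h import *
D=np.load("pics/top0.npy");C=cloud("top",D);H=C[...,2]
def box(m,name):
    n,l,s,c=cv2.connectedComponentsWithStats(m.astype(np.uint8))
    out=[]
    for i in range(1,n):
        if s[i,4]>60:
            P=C[l==i][:,:2].astype(np.float32)
            r=cv2.minAreaRect(P); z=np.median(H[l==i])
            print(name,s[i,4],'c',np.round(r[0],1),'size',np.round(r[1],1),'ang',round(r[2],2),'z',round(float(z),1),'uv',c[i].round(0))
reg=np.zeros(H.shape,bool);reg[100:300,160:480]=1
print('bench',[np.nanmedian(H[a:b,c:d]) for a,b,c,d in [(270,300,360,380),(220,240,410,430),(130,150,340,360)]])
m=reg&(H>86)&(H<105)
box(m,'roof')
box(reg&(H>22)&(H<33),'z22-33')
box(reg&(H>15)&(H<22),'z15-22')
box(reg&(H>6)&(H<33),'z6-33')
# sides of roof: fit lines; sections along y
Y=C[...,1];X=C[...,0]
for y0 in range(-360,-150,20):
    s=m&(abs(Y-y0)<3); print(y0, np.nanmin(X[s]).round(1),np.nanmax(X[s]).round(1),np.nanmedian(H[s]).round(1), end=' | ')
print()
s0=reg&(H>24)&(H<32)&(Y>-160)&(Y<-70)&(X>540)&(X<660)
for y0 in range(-150,-80,10):
    s=s0&(abs(Y-y0)<3); print(y0, np.nanmin(X[s]).round(1),np.nanmax(X[s]).round(1))
lip=reg&(H>31)&(H<40)&(Y>-160)&(Y<-60)&(X>540)&(X<680)
for y0 in range(-150,-70,10):
    s=lip&(abs(Y-y0)<5); a=X[s]; print(y0, a[a<605].mean().round(1),a[a>605].mean().round(1), (a<605).sum(),(a>605).sum())
for x0 in range(560,660,10):
    s=s0&(abs(X-x0)<3); t=m&(abs(X-x0)<3);print(x0, 'sill front',np.nanmax(Y[s]).round(1),'roof y',np.nanmax(Y[t]).round(1),np.nanmin(Y[t]).round(1))
# slot content
sl=reg&(abs(X-612)<12)&(Y<-160)&(Y>-310)&(H<86)&(H>20)
for y0 in range(-305,-160,8):
    s=sl&(abs(Y-y0)<4)
    print(y0,np.sort(H[s]).round(0)[::3], X[s].min().round(0),X[s].max().round(0))
```

```text
bench [np.float64(-0.9569020042114289), np.float64(-0.11601881930289437), np.float64(-0.3582692610499407)]
roof 3896 c [ 605.8 -260. ] size [102.6 191.4] ang 3.6 z 93.8 uv [339. 182.]
z22-33 88 c [ 747.1 -188.6] size [13.2 95. ] ang 47.54 z 30.0 uv [305. 123.]
z22-33 2059 c [ 601.8 -172.5] size [ 87.6 215.9] ang 5.09 z 27.6 uv [276. 190.]
z22-33 488 c [ 579.8 -518.4] size [86.3 96.3] ang 86.72 z 24.4 uv [458. 197.]
z22-33 432 c [552.5  18.9] size [120.6  61. ] ang 26.42 z 23.0 uv [206. 211.]
z22-33 119 c [497.8 -38.7] size [37.2 47.7] ang 30.36 z 23.0 uv [232. 240.]
z22-33 387 c [ 447.5 -225. ] size [23.5 79.7] ang 2.96 z 25.2 uv [322. 261.]
z15-22 394 c [ 766.4 -406.3] size [33.1 85.8] ang 56.69 z 17.8 uv [403. 114.]
z15-22 96 c [ 648.3 -107.1] size [ 6.6 90.2] ang 3.86 z 17.7 uv [266. 169.]
z15-22 1806 c [531.2  12.9] size [152.4  90.8] ang 41.34 z 20.6 uv [211. 224.]
z15-22 532 c [ 551.5 -215.8] size [ 12.3 293.3] ang 4.49 z 17.8 uv [318. 212.]
z15-22 154 c [ 458.7 -333.9] size [ 22.2 143.8] ang 7.63 z 17.1 uv [373. 257.]
z15-22 93 c [ 391.6 -128.9] size [73.2 13.7] ang 44.83 z 16
[... 1393 characters left out ...]

-120 561.0 637.0 13 14
-110 553.7 635.1 11 13
-100 555.3 635.3 16 14
-90 559.7 639.6 14 10
-80 550.0 633.6 10 11
560 sill front -70.8 roof y -167.8 -308.7
570 sill front -71.0 roof y -168.1 -358.1
580 sill front -71.1 roof y -166.1 -356.5
590 sill front -70.9 roof y -166.3 -356.5
600 sill front -70.6 roof y -251.6 -373.6
610 sill front -71.0 roof y -164.5 -371.9
620 sill front -71.1 roof y -164.6 -370.0
630 sill front -70.6 roof y -164.5 -354.1
640 sill front -84.5 roof y -162.4 -352.1Traceback (most recent call last):
  File "<stdin>", line 30, in <module>
    res = np.fmax.reduce(a, axis=axis, out=out, **kwargs)
ValueError: zero-size array to reduction operation fmax which has no identity
```

```bash
cat > model.py <<'E'
from h import *
ang=np.deg2rad(4.1)
xh=np.array([np.sin(ang),-np.cos(ang),0]);zh=np.array([0,0,1.]);yh=np.cross(zh,xh)
mouth=np.array([599.7,-171.0,0])
def HW(p): p=np.atleast_2d(np.array(p,float)); return mouth+p[:,:1]*xh+p[:,1:2]*yh+p[:,2:]*zh
def WH(p): p=np.atleast_2d(np.array(p,float))-mouth; return np.c_[p@xh,p@yh,p[:,2]]
E
python3 - <<'E'
from model import *
D=np.load("pics/top0.npy");C=cloud("top",D)
P=WH(C.reshape(-1,3)).reshape(C.shape)
X,Y,Z=P[...,0],P[...,1],P[...,2]
with np.errstate(all='ignore'):
  s=(abs(Y)<9)&(X>0)&(X<145)
  for x0 in range(0,146,5):
    t=s&(abs(X-x0)<2.5); i=np.argsort(Y[t]); print(x0,[(int(round(a)),int(round(b))) for a,b in zip(Y[t][i],Z[t][i])])
  m=(Z>90)&(Z<97)&(X>20)&(X<170)
  for x0 in range(20,180,20):
    t=m&(abs(X-x0)<3);print(x0,Y[t].min().round(1),Y[t].max().round(1))
  m=(Z>24)&(Z<31)&(X>-110)&(X<-10)
  for x0 in range(-90,-10,20):
    t=m&(abs(X-x0)<4)&(abs(Y)<50);print(x0,Y[t].min().round(1),Y[t].max().round(1),Z[t].mean())
# overlay
S=[[-100,-46,36],[-100,46,36],[0,46,36],[0,-46,36]];S2=[[-100,-43,28],[-100,43,28],[0,43,28],[0,-43,28]]
R=[[0,-46,93],[185,-46,93],[185,46,93],[0,46,93]];SL=[[0,-8,93],[137,-8,93],[137,8,93],[0,8,93]]
B=[[0,-40,28],[0,40,28],[0,40,88],[0,-40,88]]
for n in ["top","scene"]:
    im=cv2.imread(f"pics/{n}0.png");f=3 if n=="top" else 4
    o=np.array([230,130] if n=="top" else [290,150])
    w=im[o[1]:o[1]+110,o[0]:o[0]+190] if n=="top" else im[o[1]:o[1]+125,o[0]:o[0]+90]
    w=cv2.resize(w,None,fx=f,fy=f,interpolation=cv2.INTER_CUBIC)
    for q,c in [(S,(0,255,0)),(S2,(255,255,0)),(R,(0,0,255)),(SL,(255,0,255)),(B,(0,255,255))]:
        p=((proj(n,HW(q))-o+.5)*f).astype(np.int32);cv2.polylines(w,[p],True,c,1)
    cv2.imwrite(f"pics/{n}_ov.png",w)
E
```

```text
0 [(2, 28), (3, 30), (6, 26), (8, 29), (9, 98), (9, 95)]
5 [(1, 28), (3, 30), (3, 30), (6, 29), (6, 27), (8, 26), (8, 23), (9, 95), (9, 93)]
10 [(-8, 94), (3, 28), (3, 28), (3, 29), (5, 30), (5, 30), (5, 29), (7, 30), (7, 28), (8, 27), (8, 93), (8, 92), (8, 94)]
15 [(-8, 96), (-8, 92), (-8, 92), (2, 29), (2, 29), (4, 29), (5, 28), (7, 26), (7, 25), (8, 94), (8, 90), (9, 88)]
20 [(-9, 92), (-9, 92), (-9, 93), (2, 29), (2, 26), (4, 29), (4, 29), (7, 28), (7, 24), (9, 26), (9, 27)]
25 [(1, 31), (1, 29), (2, 27), (4, 29), (4, 26), (4, 23), (6, 30), (6, 28), (6, 26), (8, 29), (8, 29), (9, 95), (9, 21), (9, 95)]
30 [(1, 29), (3, 33), (4, 27), (5, 29), (6, 24), (7, 29), (8, 26), (8, 93), (9, 93), (9, 92)]
35 [(-8, 95), (-8, 90), (3, 28), (3, 28), (5, 30), (5, 26), (7, 28), (7, 27), (8, 93), (8, 93), (8, 90)]
40 [(-9, 95), (-8, 91), (-8, 92), (2, 29), (2, 26), (3, 26), (4, 29), (5, 28), (5, 25), (7, 27), (7, 28), (7, 23), (8, 90), (8, 87), (9, 28), (9, 26)]
45 [(-9, 92), (1, 31), (2, 26), (4, 29), (5, 25), (6, 29), (6, 29), (8, 28), (9, 27), (9, 96), (9, 94)]
50 [(1, 27), (2, 27), (2, 27), (
[... 2595 characters left out ...]
, 92), (-1, 94), (-1, 90), (1, 96), (1, 92), (1, 94), (3, 95), (3, 92), (3, 91), (5, 96), (5, 93), (5, 92), (7, 93), (7, 91)]
140 [(-8, 93), (-7, 93), (-7, 90), (-6, 94), (-6, 94), (-5, 93), (-4, 93), (-4, 94), (-3, 94), (-1, 94), (-1, 92), (1, 94), (1, 90), (2, 94), (3, 94), (4, 96), (5, 93), (6, 95), (6, 96), (7, 93), (8, 95), (9, 93)]
145 [(-8, 95), (-5, 91), (-4, 94), (-2, 95), (-2, 92), (0, 95), (0, 93), (2, 93), (4, 93), (6, 95), (8, 94)]
20 -45.0 43.9
40 -44.8 44.3
60 -44.4 44.3
80 -44.6 44.5
100 -44.4 45.2
120 -46.0 45.2
140 -45.7 45.6
160 -45.7 43.3
-90 -48.1 42.9 27.537229340147643
-70 -45.9 43.8 27.581512474274422
-50 -45.9 43.6 27.555470609098116
-30 -40.9 45.3 27.413966182114926
```

View pics/top_ov.png

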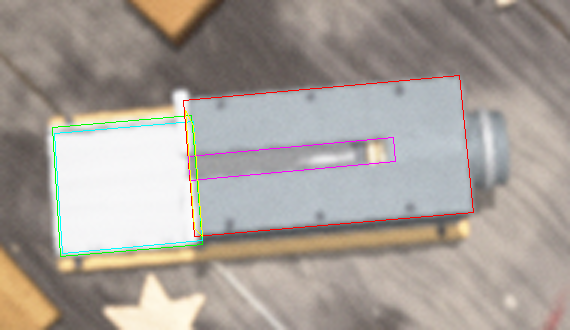

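View pics/scene_ov.png

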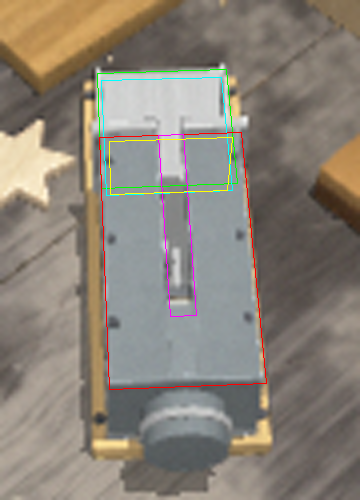

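Run:
```python
from model import *
D=np.load("pics/top0.npy");C=cloud("top",D)
k=lambda u,v:(160+(u-.5)/2.8,130+(v-.5)/2.8)
P=pz("top",[k(522,362.5),k(600,356),k(684,349)],[13,13,13]);print(P)
d=P[2]-P[0];print(np.degrees(np.arctan2(d[0],-d[1])))
# handle from top face
m=(C[...,2]>20)&(C[...,2]<30);m[:255]=0;m[270:]=0;m[:,:302]=0;m[:,345:]=0
Q=C[m][:,:2];r=cv2.minAreaRect(Q.astype(np.float32));print(r, Q.mean(0))
hc=Q.mean(0)
def pose(a,g): 
    a=np.deg2rad(a);x=np.array([np.sin(a),-np.cos(a),0]);y=np.cross([0,0,1],x);return x,y
e=P[2]; 
x=np.array([e[0]-hc[0],e[1]-hc[1],0]);L=np.linalg.norm(x);x/=L;print('L',L,'(178)',np.degrees(np.arctan2(x[0],-x[1])))
y=np.cross([0,0,1],x);g=np.r_[hc,0]+x*18;print('origin',g)
F=lambda p:g+np.array(p)@np.array([x,y,[0,0,1]])
for n,f in [("top",4),("scene",5)]:
    im=cv2.imread(f"pics/{n}0.png");o=np.array([295,235] if n=="top" else [255,190])
    s=(130,40) if n=="top" else (40,95)
    w=cv2.resize(im[o[1]:o[1]+s[1],o[0]:o[0]+s[0]],None,fx=f,fy=f,interpolation=cv2.INTER_CUBIC)
    for q in [[[-58,-12,26],[22,-12,26],[22,12,26],[-58,12,26]],[[32,0,13],[160,0,13],[160,21.5,13],[160,0,13]]]:
        p=((proj(n,[F(a) for a in q])-o+.5)*f).astype(np.int32);cv2.polylines(w,[p],True,(0,255,0),1)
    cv2.imwrite(f"pics/{n}_hk.png",w)
```

```text
[[ 450.76118745 -276.41848936   13.        ]
 [ 454.74642514 -335.64751201   13.        ]
 [ 458.98942397 -399.40842172   13.        ]]
3.8274819035765852
((447.8309326171875, -228.26589965820312), (23.774015426635742, 86.2187728881836), 3.6030726432800293) [ 447.57970402 -225.76075192]
L 174.0221104777498 (178) 3.759281352571296
origin [ 448.75986991 -243.7220216     0.        ]
```

View pics/top_hk.png

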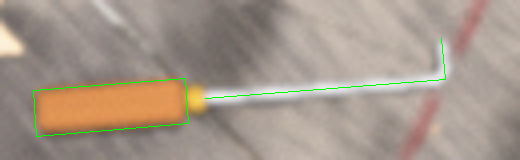

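View pics/scene_hk.png

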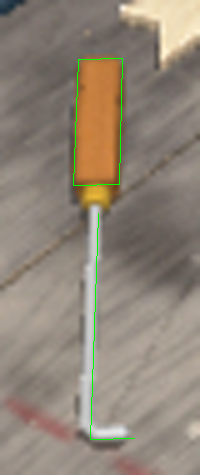

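```bash
cat > plan.py <<'E'
from model import *
from scipy.spatial.transform import Rotation as Rn
def yaw(R): return np.degrees(np.arctan2(R[1,2],R[0,2]))   # of tool z axis
def st():
    o=robot.get_obs(); return o
def plan(tgt,yawt,N,o=None,n=8,g=85):
    """straight line, N rows; prints rows"""
    o=o or st();R=o["tcp_rot"];p=o["tool_pos"]
    dy=(yawt-yaw(R)+180)%360-180
    turn=-dy/N
    out=[]
    dp=(np.array(tgt)-p)/N
    for i in range(N):
        out.append([*np.round(R.T@dp,1),round(turn,2),g]); R=R@Rn.from_euler('x',turn,degrees=True).as_matrix()
    tilt=np.degrees(np.arccos(min(1,-o["tcp_rot"][2,0])))
    print('pos',p.round(1),'yaw',yaw(o["tcp_rot"]).round(2),'tilt',tilt.round(2),'t',round(o["time_s"],2),'grip',round(o["grip_width"],1),'F',o["force"].round(1),'j',o["joint_pos"].round(2))
    print('dp',(dp*N).round(1),'dyaw',round(dy,2))
    for r in out[:n]: print(','.join(f'{v:g}' for v in r)+',')
E
python3 -c "
from plan import *
plan([448.5,-243.5,150],3.8,12,n=12)"
```

```text
pos [ 146.5 -555.8  230.9] yaw -75.23 tilt 0.05 t 0.1 grip 85.3 F [ 0.1  0.6 -0.5] j [ 1.27  0.71 -0.03  1.48  0.02  0.95 -0.08]
dp [302.  312.3 -80.9] dyaw 79.03
6.8,31,-18.7,-6.59,85,
6.8,32.9,-15.1,-6.59,85,
6.8,34.4,-11.2,-6.59,85,
6.8,35.5,-7.2,-6.59,85,
6.8,36.1,-3.1,-6.59,85,
6.8,36.2,1.1,-6.59,85,
6.8,35.8,5.2,-6.59,85,
6.8,35,9.3,-6.59,85,
6.8,33.7,13.3,-6.59,85,
6.8,31.9,17,-6.59,85,
6.8,29.8,20.6,-6.59,85,
6.8,27.2,23.9,-6.59,85,
```

Emit:
arm_command(increments=[6.8,31,-18.7,-6.6,85,6.8,33,-15,-6.6,85,6.8,34.4,-11.2,-6.6,85,6.8,35.5,-7.2,-6.6,85], newtons=60)

```text
time_s: 0.43
tool_pos: [244.4, -452.5, 202.1]
tcp_rot: [[-0.003, 0.751, 0.661], [-0.002, 0.661, -0.751], [-1.0, -0.003, -0.001]]
force: [1.4, -1.5, 0.1]
grip_width: 84.9
```

```bash
python3 -c "
from plan import *
plan([448.5,-243.5,120],3.8,10,n=8)"
```

```text
pos [ 244.4 -452.5  202.1] yaw -48.65 tilt 0.2 t 0.43 grip 84.9 F [ 1.4 -1.5  0.1] j [ 1.09  0.66 -0.14  1.74  0.13  0.75  0.03]
dp [204.1 209.  -82.1] dyaw 52.45
8.1,29.2,-2.2,-5.24,85,
8.1,29.2,0.5,-5.24,85,
8.1,29.1,3.1,-5.24,85,
8.1,28.7,5.8,-5.24,85,
8.1,28,8.4,-5.24,85,
8.1,27.1,10.9,-5.24,85,
8.1,26,13.3,-5.24,85,
8.1,24.7,15.7,-5.24,85,
```

Emit:
arm_command(increments=[8,29.2,-2.2,-5.2,85,8,29.2,0.5,-5.2,85,8,29.1,3.1,-5.2,85,8,28.7,5.8,-5.2,85,8,28,8.4,-5.2,85,8,27.1,11,-5.2,85,8,26,13.3,-5.2,85,8,24.7,15.7,-5.2,85])

```text
time_s: 1.1
tool_pos: [412.1, -271.4, 134.2]
tcp_rot: [[-0.003, 0.082, 0.997], [0.0, 0.997, -0.082], [-1.0, -0.0, -0.003]]
force: [0.3, -1.2, 0.2]
grip_width: 85.2
```

```bash
python3 -c "
from plan import *
plan([448.5,-243.5,110],3.8,3,n=8)"
```

```text
pos [ 412.1 -271.4  134.2] yaw -4.72 tilt 0.14 t 1.1 grip 85.2 F [ 0.3 -1.2  0.2] j [ 0.66  0.75 -0.26  1.89  0.34  0.55  0.1 ]
dp [ 36.4  27.9 -24.2] dyaw 8.52
8,10.3,11.4,-2.84,85,
8,9.7,11.8,-2.84,85,
8,9.1,12.3,-2.84,85,
```

Emit:
arm_command(increments=[8,10.3,11.4,-2.8,85,8,9.7,11.8,-2.8,85,8,9.1,12.3,-2.8,85,0,0,0,0,85])

```text
time_s: 1.43
tool_pos: [453.4, -235.3, 107.1]
tcp_rot: [[-0.003, -0.087, 0.996], [0.004, 0.996, 0.087], [-1.0, 0.004, -0.002]]
force: [0.5, 0.5, -0.3]
grip_width: 85.2
```

```bash
python3 -c "
from plan import *
o=st();im,D=robot.capture('wrist');M=T('wrist',o)
plan([448.5,-243.5,3],3.8,5,n=8)
g=np.array([448.5,-243.5,0]);a=np.deg2rad(3.8);x=np.array([np.sin(a),-np.cos(a),0]);y=np.cross([0,0,1],x)
F=lambda p:g+np.array(p)@np.array([x,y,[0,0,1]])
w=im[:,:,::-1].copy()
for q in [[[-58,-12,26],[22,-12,26],[22,12,26],[-58,12,26]],[[32,0,13],[160,0,13],[160,21.5,13],[160,0,13]]]:
    cv2.polylines(w,[proj('wrist',[F(b) for b in q],M).astype(np.int32)],True,(0,255,0),1)
cv2.imwrite('pics/w1.png',w)
"
```

```text
pos [ 452.4 -236.4  107.7] yaw 4.76 tilt 0.26 t 1.48 grip 85.3 F [-0.6 -0.4  0.4] j [ 0.57  0.81 -0.27  1.85  0.39  0.54  0.12]
dp [  -3.9   -7.1 -104.7] dyaw -0.96
20.9,-1.4,-0.8,0.19,85,
20.9,-1.4,-0.8,0.19,85,
20.9,-1.4,-0.8,0.19,85,
20.9,-1.4,-0.8,0.19,85,
20.9,-1.4,-0.8,0.19,85,
```

View pics/w1.png

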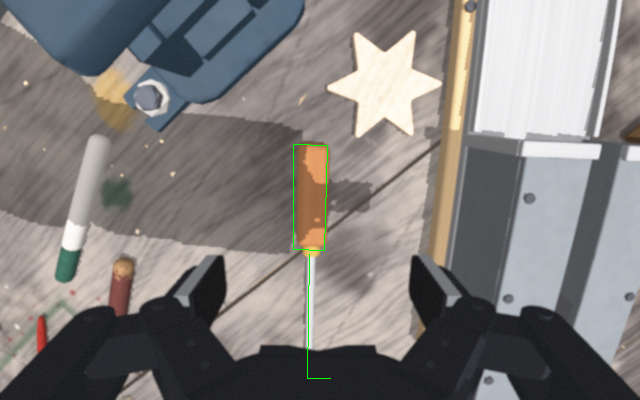

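Emit:
arm_command(increments=[21,-1.4,-0.6,0.2,85,21,-1.4,-0.6,0.2,85,21,-1.4,-0.6,0.2,85,18,-1.4,-0.6,0.2,85,8,-1.4,-0.6,0.2,85,0,0,0,0,85])

```text
time_s: 1.98
tool_pos: [447.4, -247.6, 17.1]
tcp_rot: [[-0.002, -0.055, 0.998], [0.0, 0.998, 0.055], [-1.0, 0.0, -0.002]]
force: [0.9, 0.4, -0.9]
grip_width: 85.0
```

```bash
python3 -c "
from plan import *
plan([449,-243.5,4],3.8,2,n=8)"
```

```text
pos [ 447.4 -247.6   17.1] yaw 3.16 tilt 0.14 t 1.98 grip 85.0 F [ 0.9  0.4 -0.9] j [ 0.53  0.98 -0.16  1.89  0.45  0.32  0.06]
dp [  1.6   4.1 -13.1] dyaw 0.64
6.5,2,0.9,-0.32,85,
6.5,2,0.9,-0.32,85,
```

Emit:
arm_command(increments=[6,2,0.8,-0.3,85,6,1,0.5,-0.3,85,0,0,0,0,60])

```text
time_s: 2.23
tool_pos: [448.6, -245.3, 6.0]
tcp_rot: [[-0.001, -0.064, 0.998], [-0.001, 0.998, 0.064], [-1.0, -0.001, -0.001]]
force: [0.1, -0.6, -0.7]
grip_width: 75.0
```

```bash
python3 -c "
from plan import *
plan([449,-243.5,4],3.8,1,n=8)"
```

```text
pos [ 448.6 -245.3    6. ] yaw 3.69 tilt 0.08 t 2.23 grip 75.0 F [ 0.1 -0.6 -0.7] j [ 0.52  1.   -0.15  1.89  0.46  0.29  0.06]
dp [ 0.4  1.8 -2. ] dyaw 0.11
2,1.8,0.5,-0.11,85,
```

Emit:
arm_command(increments=[2,1.5,0.4,-0.1,40,0,0,0,0,15,0,0,0,0,15,0,0,0,0,15,0,0,0,0,15,0,0,0,0,15], newtons=80)

```text
time_s: 2.73
tool_pos: [449.9, -243.8, 6.0]
tcp_rot: [[0.001, -0.066, 0.998], [-0.002, 0.998, 0.066], [-1.0, -0.002, 0.001]]
force: [-1.3, -0.5, -0.4]
grip_width: 22.2
```

```bash
python3 -c "
from plan import *
plan([449,-243.5,64],3.8,4,n=8,g=15)"
```

```text
pos [ 449.9 -243.8    6. ] yaw 3.81 tilt 0.14 t 2.73 grip 22.2 F [-1.3 -0.5 -0.4] j [ 0.51  1.   -0.15  1.89  0.46  0.29  0.05]
dp [-0.9  0.3 58. ] dyaw -0.01
-14.5,0.1,-0.2,0,15,
-14.5,0.1,-0.2,0,15,
-14.5,0.1,-0.2,0,15,
-14.5,0.1,-0.2,0,15,
```

Emit:
arm_command(increments=[-10,0,0,0,15,-20,0,0,0,15,-30,0,0,0,15,-30,0,0,0,15,-20,0,0,0,15,0,0,0,0,15])

```text
time_s: 3.23
tool_pos: [448.8, -242.8, 123.2]
tcp_rot: [[-0.001, -0.068, 0.998], [-0.001, 0.998, 0.068], [-1.0, -0.001, -0.001]]
force: [0.1, -0.6, -0.0]
grip_width: 22.5
```

```bash
python3 -c "
from plan import *
o=st();im,D=robot.capture('top');im2,D2=robot.capture('scene')
cv2.imwrite('pics/t2.png',im[:,:,::-1]);cv2.imwrite('pics/s2.png',im2[:,:,::-1]);np.savez('pics/d2.npz',D=D,D2=D2)
plan([449,-243.5,115],3.8,1,o=o,g=15)
w=np.hstack([cv2.resize(im[200:300,280:440,::-1],None,fx=3,fy=3,interpolation=cv2.INTER_CUBIC),cv2.resize(im2[180:280,240:340,::-1],None,fx=3,fy=3,interpolation=cv2.INTER_CUBIC)])
cv2.imwrite('pics/c2.png',w)
"
```

```text
pos [ 448.8 -242.8  123.2] yaw 3.89 tilt 0.09 t 3.23 grip 22.5 F [ 0.1 -0.6 -0. ] j [ 0.59  0.79 -0.29  1.84  0.38  0.57  0.12]
dp [ 0.2 -0.7 -8.2] dyaw -0.09
8.2,-0.7,0.2,0.09,15,
```

View pics/c2.png

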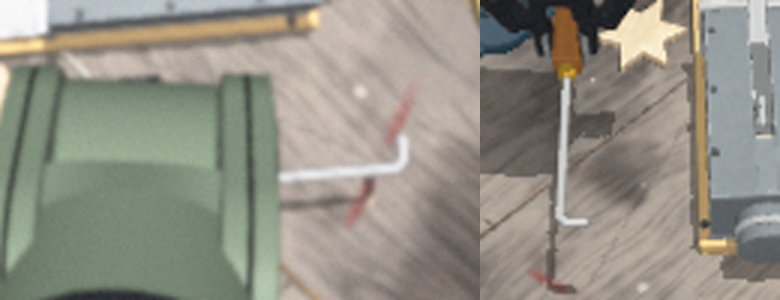

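```bash
cat >> plan.py <<'E'
def tri(uvt,uvs):
    A=[];b=[]
    for n,uv in (("top",uvt),("scene",uvs)):
        M=T(n);r=rays(n,uv)[0];d=M[:3,:3]@np.r_[r,1];d/=np.linalg.norm(d);Q=np.eye(3)-np.outer(d,d);A.append(Q);b.append(Q@M[:3,3])
    A=np.vstack(A);b=np.hstack(b);x=np.linalg.lstsq(A,b,rcond=None)[0];return x,np.linalg.norm(A@x-b)
E
python3 -c "
from plan import *
k=lambda u,v:(280+(u-1)/3,200+(v-1)/3)
s=lambda u,v:(240+(u-481)/3,180+(v-1)/3)
e,r=tri(k(401,166),s(563,219));print('elbow',e,r)
t,r=tri(k(403,140),s(585,223));print('tipend',t,r)
D=np.load('pics/d2.npz');C=cloud('top',D['D']);C2=cloud('scene',D['D2'])
for u,v in [(290,178),(320,175),(350,172),(380,170),(398,167)]:
    a,b=np.round(k(u,v)).astype(int);print(C[b-1:b+2,a][np.argmax(C[b-1:b+2,a,2])].round(1), pz('top',[k(u,v)],[130]).round(1))
for u,v in [(568,90),(566,120),(564,180),(562,215)]:
    a,b=np.round(s(u,v)).astype(int);q=C2[b,a-1:a+2];print(q[np.argmax(q[:,2])].round(1))
"
```

```text
elbow [ 459.53019139 -399.44589161  134.88183627] 0.5960789514944598
tipend [ 475.69706858 -401.44494582  133.3881817 ] 0.7427928590943984
[ 454.7 -330.1  132.9] [[ 452.7 -330.9  130. ]]
[ 452.5 -348.5  134.6] [[ 454.3 -349.6  130. ]]
[ 455.9 -367.2  134.4] [[ 455.9 -368.4  130. ]]
[ 459.4 -385.8  135.9] [[ 456.8 -387.1  130. ]]
[ 457.3 -397.1  134.2] [[ 458.5 -398.4  130. ]]
[ 449.7 -287.1  135.3]
[ 452.6 -314.7  135.1]
[ 455.6 -366.7  133.4]
[ 456.5 -395.2  134.6]
```

```bash
python3 -c "
from plan import *
D=np.load('pics/top0.npy');C=cloud('top',D);D2=np.load('pics/scene0.npy');C2=cloud('scene',D2)
for C in (C,C2):
  P=C.reshape(-1,3);m=(P[:,2]>40)&(P[:,0]>300)&(P[:,0]<560)&(abs(P[:,1]+30)<150);Q=P[m]
  for y in range(-180,120,20):
    q=Q[abs(Q[:,1]-y)<10]
    if len(q):print(y,'xmax',np.percentile(q[:,0],99).round(),'zmax',np.percentile(q[:,2],99).round(), 'x>440 zmax',q[q[:,0]>440][:,2].max(initial=0).round())
print(HW([[-194,-29,50],[-69,-29,50],[-69,-10,50],[-250,-10,50]]).round(1))
plan([556.9,20,110],4.1,12,n=8,g=15)
"
```

```text
-180 xmax 559.0 zmax 99.0 x>440 zmax 100.0
-160 xmax 558.0 zmax 130.0 x>440 zmax 99.0
-140 xmax 388.0 zmax 131.0 x>440 zmax 0.0
-120 xmax 404.0 zmax 133.0 x>440 zmax 0.0
-100 xmax 415.0 zmax 138.0 x>440 zmax 0.0
-80 xmax 422.0 zmax 148.0 x>440 zmax 0.0
-60 xmax 409.0 zmax 155.0 x>440 zmax 0.0
-40 xmax 389.0 zmax 156.0 x>440 zmax 0.0
-20 xmax 370.0 zmax 156.0 x>440 zmax 0.0
0 xmax 351.0 zmax 155.0 x>440 zmax 0.0
40 xmax 303.0 zmax 152.0 x>440 zmax 0.0
-180 xmax 558.0 zmax 100.0 x>440 zmax 100.0
-160 xmax 558.0 zmax 127.0 x>440 zmax 100.0
-140 xmax 383.0 zmax 132.0 x>440 zmax 0.0
-120 xmax 403.0 zmax 134.0 x>440 zmax 0.0
-100 xmax 415.0 zmax 138.0 x>440 zmax 0.0
-80 xmax 422.0 zmax 149.0 x>440 zmax 0.0
-60 xmax 407.0 zmax 155.0 x>440 zmax 0.0
-40 xmax 386.0 zmax 157.0 x>440 zmax 0.0
-20 xmax 366.0 zmax 156.0 x>440 zmax 0.0
0 xmax 352.0 zmax 157.0 x>440 zmax 0.0
40 xmax 301.0 zmax 143.0 x>440 zmax 0.0
[[ 556.9   20.4   50. ]
 [ 565.8 -104.3   50. ]
 [ 584.8 -102.9   50. ]
 [ 571.9   77.6   50. ]]
pos [ 448.  -242.6  120.4] yaw 3.89 tilt 0.19 t 3.33 grip 22.9 F [-1.5  0.2 -1.9] j [ 0.59  0.79 -0.28  1.84  0.38  0.57  0.12]
dp [108.9 262.6 -10.4] dyaw 0.21
0.8,21.2,10.5,-0.02,15,
0.8,21.2,10.5,-0.02,15,
0.8,21.2,10.5,-0.02,15,
0.8,21.2,10.6,-0.02,15,
0.8,21.2,10.6,-0.02,15,
0.8,21.2,10.6,-0.02,15,
0.8,21.2,10.6,-0.02,15,
0.8,21.2,10.6,-0.02,15,
```

Emit:
arm_command(increments=[0,10,15,0,15,0,20,15,0,15,0,25,15,0,15,0,28,12,0,15,0,28,12,0,15,0,28,10,0,15,0,28,10,0,15,0,28,5,0,15])

```text
time_s: 4.0
tool_pos: [527.3, -40.0, 111.7]
tcp_rot: [[-0.016, -0.057, 0.998], [-0.002, 0.998, 0.057], [-1.0, -0.001, -0.016]]
force: [0.2, 0.8, -1.4]
grip_width: 22.2
```

```bash
python3 -c "
from plan import *
plan([556.9,20,110],4.1,3,n=8,g=15)
"
```

```text
pos [527.3 -40.  111.7] yaw 3.24 tilt 0.93 t 4.0 grip 22.2 F [ 0.2  0.8 -1.4] j [ 0.13  0.83 -0.22  1.77  0.3   0.6  -0.21]
dp [29.6 60.  -1.7] dyaw 0.86
0.3,19.4,11,-0.29,15,
0.3,19.4,11.1,-0.29,15,
0.3,19.3,11.2,-0.29,15,
```

Emit:
arm_command(increments=[0,19,11,-0.3,15,0,19,11,-0.3,15,0,15,9,-0.2,15,0,0,0,0,15,0,0,0,0,15])

```text
time_s: 4.42
tool_pos: [553.4, 25.7, 105.5]
tcp_rot: [[-0.025, -0.081, 0.996], [-0.001, 0.997, 0.081], [-1.0, 0.001, -0.025]]
force: [0.3, -1.1, -1.3]
grip_width: 22.4
```

```bash
python3 -c "
from plan import *
print(st()['tcp_rot'].round(4))
plan([556.9,20,50],4.1,4,n=8,g=15)
"
```

```text
[[-2.460e-02 -8.080e-02  9.964e-01]
 [-9.000e-04  9.967e-01  8.080e-02]
 [-9.997e-01  1.100e-03 -2.460e-02]]
pos [553.4  25.7 105.5] yaw 4.64 tilt 1.41 t 4.42 grip 22.4 F [ 0.3 -1.1 -1.3] j [ 0.01  0.87 -0.22  1.67  0.27  0.66 -0.28]
dp [  3.5  -5.7 -55.5] dyaw -0.54
13.8,-1.5,1.1,0.13,15,
13.8,-1.5,1.1,0.13,15,
13.8,-1.5,1.1,0.13,15,
13.8,-1.5,1.1,0.13,15,
```

Emit:
arm_command(increments=[12,-1.5,1,0.1,15,14,-1.5,1,0.1,15,14,-1.5,1,0.1,15,12,-1.5,1,0.1,15,0,0,0,0,15,0,0,0,0,15])

```text
time_s: 4.92
tool_pos: [553.9, 16.1, 48.1]
tcp_rot: [[-0.03, -0.071, 0.997], [-0.003, 0.997, 0.071], [-1.0, -0.001, -0.03]]
force: [0.6, 0.2, -0.7]
grip_width: 22.3
```

```bash
python3 -c "
from plan import *
o=st();im,D=robot.capture('top');im2,D2=robot.capture('scene')
cv2.imwrite('pics/t3.png',im[:,:,::-1]);cv2.imwrite('pics/s3.png',im2[:,:,::-1]);np.savez('pics/d3.npz',D=D,D2=D2)
plan([556.9,20,50],4.1,1,o=o,g=15);print(WH(o['tool_pos']).round(1))
w=np.hstack([cv2.resize(im[130:240,200:360,::-1],None,fx=3,fy=3,interpolation=cv2.INTER_CUBIC),cv2.resize(im2[140:250,270:370,::-1],None,fx=3,fy=3,interpolation=cv2.INTER_CUBIC)])
cv2.imwrite('pics/c3.png',w)
"
```

```text
pos [553.9  16.1  48.1] yaw 4.09 tilt 1.73 t 4.92 grip 22.3 F [ 0.6  0.2 -0.7] j [ 0.01  0.96 -0.19  1.69  0.3   0.55 -0.29]
dp [3.  3.9 1.9] dyaw 0.01
-2,3.7,3.2,-0.01,15,
[[-189.9  -32.3   48.1]]
```

View pics/c3.png

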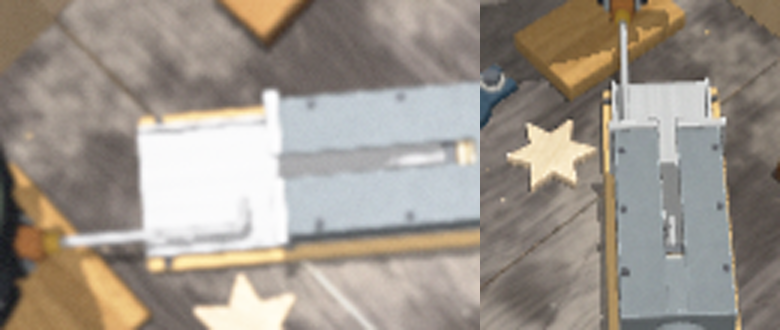

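```bash
python3 -c "
from plan import *
im=cv2.imread('pics/t3.png');o=np.array([215,165]);f=7
w=cv2.resize(im[165:230,215:325],None,fx=f,fy=f,interpolation=cv2.INTER_CUBIC)
for q in [[[-130,-32.3,55],[-30,-32.3,55],[-30,-10.8,55],[-30,-32.3,55]],[[0,-40,28],[0,40,28]]]:
    p=((proj('top',HW(q))-o+.5)*f).astype(np.int32);cv2.polylines(w,[p],True,(0,0,255),1)
cv2.imwrite('pics/c3b.png',w)
"
```

```text
(no output)
```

View pics/c3b.png

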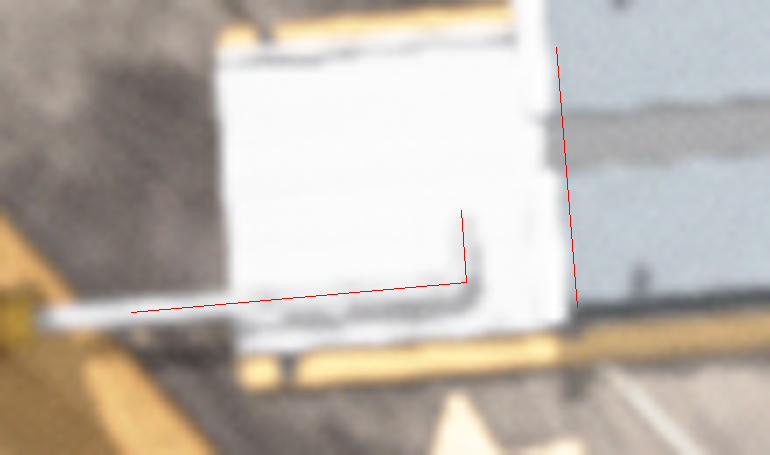

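Emit:
arm_command(increments=[-1,-10,1.5,0,15,-1,-15,1.5,0,15,0,-15,0,0,15,0,0,0,0,15])

```text
time_s: 5.35
tool_pos: [561.6, -26.4, 53.4]
tcp_rot: [[-0.026, -0.073, 0.997], [-0.004, 0.997, 0.073], [-1.0, -0.002, -0.026]]
force: [0.7, -1.4, -1.0]
grip_width: 22.2
```

```bash
python3 -c "
from plan import *
o=st();plan(HW([-69,-29,50])[0],4.1,6,o=o,g=15);print(WH(o['tool_pos']).round(1))
"
```

```text
pos [561.6 -26.4  53.4] yaw 4.18 tilt 1.5 t 5.35 grip 22.2 F [ 0.7 -1.4 -1. ] j [ 0.09  0.96 -0.21  1.66  0.32  0.58 -0.23]
dp [  4.2 -77.8  -3.4] dyaw -0.08
0.6,-13,-0.2,0.01,15,
0.6,-13,-0.2,0.01,15,
0.6,-13,-0.2,0.01,15,
0.6,-13,-0.2,0.01,15,
0.6,-13,-0.2,0.01,15,
0.6,-13,-0.2,0.01,15,
[[-146.9  -27.6   53.4]]
```

Emit:
arm_command(increments=[1.2,-13,-0.6,0,15,1.2,-13,-0.6,0,15,1.2,-13,-0.5,0,15,1.2,-13,-0.3,0,15,0,0,0,0,15])

```text
time_s: 5.77
tool_pos: [564.6, -84.2, 51.3]
tcp_rot: [[-0.022, -0.072, 0.997], [-0.005, 0.997, 0.071], [-1.0, -0.003, -0.022]]
force: [-0.3, -2.0, -1.1]
grip_width: 22.6
```

```bash
python3 -c "
from plan import *
o=st();plan(HW([-69,-29,50])[0],4.1,2,o=o,g=15);print(WH(o['tool_pos']).round(1))
"
```

```text
pos [564.6 -84.2  51.3] yaw 4.1 tilt 1.28 t 5.77 grip 22.6 F [-0.3 -2.  -1.1] j [ 0.2   0.97 -0.22  1.64  0.34  0.6  -0.14]
dp [  1.2 -20.   -1.3] dyaw 0.0
0.7,-10,-0.1,-0,15,
0.7,-10,-0.1,-0,15,
[[-89.1 -28.8  51.3]]
```

Emit:
arm_command(increments=[0.7,-9,0,0,15,0.7,-9,0,0,15,0,0,0,0,15])

```text
time_s: 6.02
tool_pos: [566.2, -104.3, 50.5]
tcp_rot: [[-0.021, -0.071, 0.997], [-0.005, 0.997, 0.071], [-1.0, -0.003, -0.021]]
force: [-0.6, -0.5, -1.0]
grip_width: 22.2
```

```bash
python3 -c "
from plan import *
o=st();im,D=robot.capture('top');im2,D2=robot.capture('scene')
plan(HW([-69,-10,50])[0],4.1,2,o=o,g=15);print(WH(o['tool_pos']).round(1))
w=np.hstack([cv2.resize(im[160:205,280:380,::-1],None,fx=5,fy=5,interpolation=cv2.INTER_CUBIC),cv2.resize(im2[180:225,310:360,::-1],None,fx=5,fy=5,interpolation=cv2.INTER_CUBIC)])
cv2.imwrite('pics/c4.png',w)
"
```

```text
pos [ 566.2 -104.3   50.5] yaw 4.08 tilt 1.23 t 6.02 grip 22.2 F [-0.6 -0.5 -1. ] j [ 0.24  0.98 -0.23  1.62  0.35  0.61 -0.11]
dp [18.6  1.4 -0.5] dyaw 0.02
0.1,0,9.3,-0.01,15,
0.1,0,9.3,-0.01,15,
[[-68.9 -28.7  50.5]]
```

View pics/c4.png

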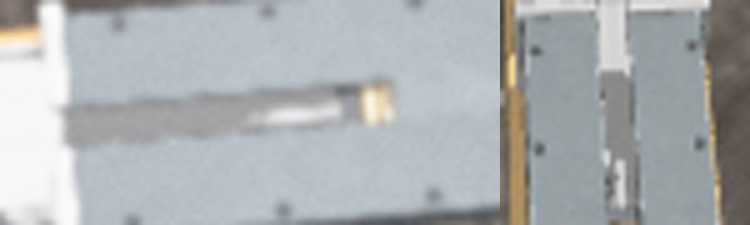

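Emit:
arm_command(increments=[0,0,6,0,15,0,0,7,0,15,0,0,5,0,15,0,0,0,0,15])

```text
time_s: 6.45
tool_pos: [586.1, -98.5, 50.5]
tcp_rot: [[-0.021, -0.075, 0.997], [-0.002, 0.997, 0.075], [-1.0, -0.001, -0.021]]
force: [-0.8, 0.1, -0.3]
grip_width: 22.2
```

```bash
python3 -c "
from plan import *
o=st();im,D=robot.capture('top');im2,D2=robot.capture('scene')
plan(HW([-69,-10,50])[0],4.1,2,o=o,g=15);print(WH(o['tool_pos']).round(1))
w=np.hstack([cv2.resize(im[160:205,280:380,::-1],None,fx=5,fy=5,interpolation=cv2.INTER_CUBIC),cv2.resize(im2[180:225,310:360,::-1],None,fx=5,fy=5,interpolation=cv2.INTER_CUBIC)])
cv2.imwrite('pics/c5.png',w)
C=cloud('top',D);P=WH(C.reshape(-1,3)).reshape(C.shape)
X,Y,Z=P[...,0],P[...,1],P[...,2]
with np.errstate(all='ignore'):
  for x0 in range(60,115,4):
    t=(abs(Y)<9)&(abs(X-x0)<2); i=np.argsort(Y[t]); print(x0,[(int(round(a)),int(round(b))) for a,b in zip(Y[t][i],Z[t][i]) if b<88])
"
```

```text
pos [586.1 -98.5  50.5] yaw 4.3 tilt 1.19 t 6.45 grip 22.2 F [-0.8  0.1 -0.3] j [ 0.23  1.   -0.24  1.55  0.34  0.66 -0.1 ]
dp [-1.3 -4.4 -0.5] dyaw -0.2
0.3,-2.1,-0.8,0.1,15,
0.3,-2.2,-0.8,0.1,15,
[[-73.3  -8.4  50.5]]
60 [(2, 30), (3, 28), (5, 28), (5, 25), (6, 31), (7, 29)]
64 [(2, 29), (3, 26), (4, 30), (5, 27), (6, 30), (7, 26), (9, 28), (9, 30)]
68 [(2, 29), (4, 28), (6, 29), (9, 28)]
72 [(-4, 65), (-3, 62), (-2, 68), (-2, 68), (0, 67), (0, 68), (3, 66), (9, 26)]
76 [(-4, 67), (-3, 74), (-3, 72), (-2, 51), (-1, 72), (-1, 73), (1, 71), (2, 71)]
80 [(-3, 74), (-3, 72), (-1, 75), (-1, 73), (-1, 43), (1, 73), (1, 73), (3, 73)]
84 [(-4, 73), (-4, 73), (-2, 74), (0, 77), (0, 75), (3, 74), (3, 72), (6, 63), (7, 56), (8, 64)]
88 [(-4, 71), (-4, 72), (-2, 74), (-2, 72), (0, 76), (0, 74), (2, 75), (2, 72), (6, 60), (7, 57), (9, 59)]
92 [(-3, 74), (-2, 71), (-1, 77), (-1, 75), (0, 42), (0, 40), (2, 74), (2, 75)]
96 [(-3, 73), (-3, 74), (-1, 75), (-1, 76), (0, 41), (0, 41), (1, 76), (2, 72)]
100 [(-3, 71), (-3, 72), (-1, 76), (-1, 74), (-1, 41), (-1, 41), (1, 74), (1, 73)]
104 [(-3, 73), (-3, 72), (-2, 75), (-2, 74), (-1, 44), (0, 77), (0, 78), (3, 74), (3, 74)]
108 [(-5, 79), (-4, 73), (-2, 77), (-1, 71), (0, 77), (0, 74), (1, 80), (3, 73), (4, 75)]
112 [(-6, 83), (-4, 76), (-3, 81), (-3, 78), (-1, 82), (-1, 79), (1, 80), (1, 80), (2, 84), (3, 80), (5, 81), (5, 79), (7, 83)]
```

View pics/c5.png

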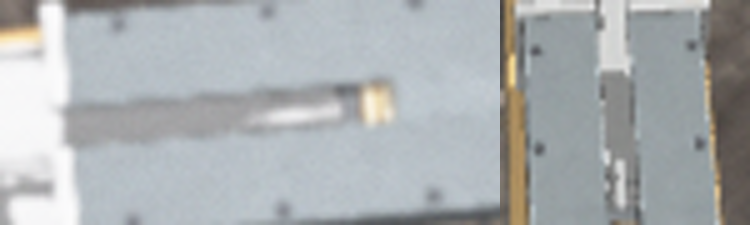

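Emit:
arm_command(increments=[0,6,-0.5,0.1,15,-0.5,9,-0.5,0.1,15,-0.6,11,0,0,15,-0.6,11,0,0,15,-0.6,11,0,0,15])

```text
time_s: 6.97
tool_pos: [579.3, -48.4, 52.7]
tcp_rot: [[-0.022, -0.069, 0.997], [-0.003, 0.998, 0.069], [-1.0, -0.002, -0.023]]
force: [-0.1, -1.2, -1.4]
grip_width: 22.5
```

```bash
cat > s.py <<'E'
from plan import *
import sys
o=st();a=[float(v) for v in sys.argv[1:]]
plan(HW(a[:3])[0],4.1,int(a[3]),o=o,g=a[4]);print('H',WH(o['tool_pos']).round(1))
E
python3 s.py -267 -10 50 13 15
```

```text
pos [579.3 -48.4  52.7] yaw 3.93 tilt 1.3 t 6.97 grip 22.5 F [-0.1 -1.2 -1.4] j [ 0.14  0.98 -0.22  1.59  0.32  0.63 -0.19]
dp [ -8.7 143.   -2.7] dyaw 0.17
0.2,11,0.1,-0.01,15,
0.2,11,0.1,-0.01,15,
0.2,11,0.1,-0.01,15,
0.2,11,0.1,-0.01,15,
0.2,11,0.1,-0.01,15,
0.2,11,0.1,-0.01,15,
0.2,11,0.1,-0.01,15,
0.2,11,0.1,-0.01,15,
H [[-123.8  -11.6   52.7]]
```

Emit:
arm_command(increments=[0,11,0.3,-0.1,15,0,11,0.3,-0.1,15,0,11,0.2,0,15,0,11,0.2,0,15,0,0,0,0,15])

```text
time_s: 7.38
tool_pos: [576.5, 5.4, 53.0]
tcp_rot: [[-0.022, -0.077, 0.997], [-0.001, 0.997, 0.077], [-1.0, 0.0, -0.022]]
force: [0.4, 1.5, -1.2]
grip_width: 21.7
```

```bash
python3 s.py -267 -10 50 8 15; python3 -c "
from plan import *
im,D=robot.capture('top');im2,D2=robot.capture('scene')
w=np.hstack([cv2.resize(im[150:215,220:380,::-1],None,fx=4,fy=4,interpolation=cv2.INTER_CUBIC)])
cv2.imwrite('pics/c6.png',w)
"
```

```text
pos [576.5   5.4  53. ] yaw 4.44 tilt 1.27 t 7.38 grip 21.7 F [ 0.4  1.5 -1.2] j [ 0.04  0.97 -0.21  1.61  0.3   0.61 -0.26]
dp [-5.8 89.2 -3. ] dyaw -0.34
0.4,11.2,0.1,0.04,15,
0.4,11.2,0.1,0.04,15,
0.4,11.2,0.1,0.04,15,
0.4,11.2,0.1,0.04,15,
0.4,11.2,0.1,0.04,15,
0.4,11.2,0.1,0.04,15,
0.4,11.2,0.1,0.04,15,
0.4,11.2,0.1,0.04,15,
H [[-177.6  -10.6   53. ]]
```

View pics/c6.png

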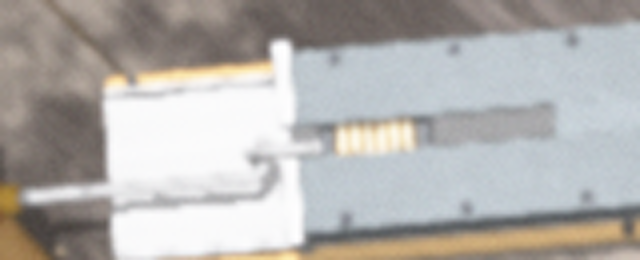

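Emit:
arm_command(increments=[0,11,0,0.1,15,0,11,0,0.1,15,0,11,0.1,0,15,0,11,0.1,0,15,0,11,0.1,0,15,0,9,0.1,0,15,0,6,0,0,15,0,0,0,0,15])

```text
time_s: 8.15
tool_pos: [571.6, 78.0, 52.6]
tcp_rot: [[-0.022, -0.069, 0.997], [-0.004, 0.998, 0.069], [-1.0, -0.003, -0.022]]
force: [-0.3, -0.5, -1.1]
grip_width: 22.5
```

```bash
python3 s.py -267 -10 50 2 15; python3 -c "
from plan import *
im,D=robot.capture('top');im2,D2=robot.capture('scene')
cv2.imwrite('pics/t7.png',im[:,:,::-1]);np.save('pics/t7.npy',D)
w=np.hstack([cv2.resize(im[140:230,200:340,::-1],None,fx=3.5,fy=3.5,interpolation=cv2.INTER_CUBIC),cv2.resize(im2[130:220,290:370,::-1],None,fx=3.5,fy=3.5,interpolation=cv2.INTER_CUBIC)])
cv2.imwrite('pics/c7.png',w)
C=cloud('top',D);P=WH(C.reshape(-1,3)).reshape(-1,3)
with np.errstate(all='ignore'): m=(P[:,2]>72)&(P[:,2]<88)&(P[:,0]<0)&(P[:,0]>-120)&(abs(P[:,1])<50)
Q=P[m];r=cv2.minAreaRect(Q[:,:2].astype(np.float32));print(r,np.median(Q[:,2]))
"
```

```text
pos [571.6  78.   52.6] yaw 3.98 tilt 1.3 t 8.15 grip 22.5 F [-0.3 -0.5 -1.1] j [-0.1   0.97 -0.19  1.61  0.27  0.61 -0.37]
dp [-0.9 16.6 -2.6] dyaw 0.12
1.3,8.3,0.1,-0.06,15,
1.3,8.3,0.2,-0.06,15,
H [[-250.4  -10.3   52.6]]
((-48.70117950439453, -1.0218353271484375), (75.91961669921875, 89.67564392089844), 88.94960021972656) 79.80311381686147
```

View pics/c7.png

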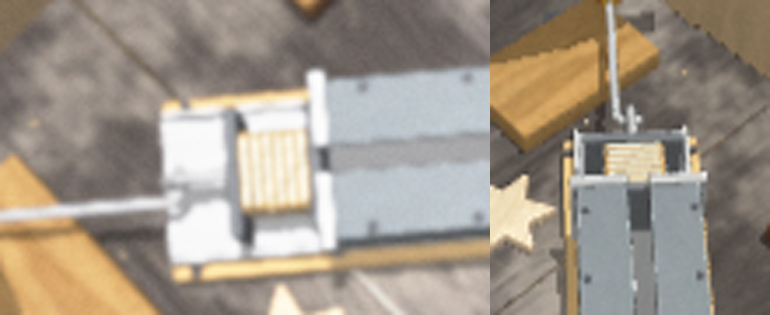

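Emit:
arm_command(increments=[0.5,7,0,0,15,0.5,6,0,0,15,0,3,0,0,15,0,0,0,0,15,0,0,0,0,15])

```text
time_s: 8.67
tool_pos: [570.7, 91.9, 51.4]
tcp_rot: [[-0.022, -0.066, 0.998], [-0.006, 0.998, 0.066], [-1.0, -0.004, -0.023]]
force: [0.6, -1.4, -2.0]
grip_width: 22.1
```

```bash
python3 s.py -267 -10 50 2 15; python3 -c "
from plan import *
im,D=robot.capture('top')
C=cloud('top',D);P=WH(C.reshape(-1,3)).reshape(-1,3)
with np.errstate(all='ignore'): m=(P[:,2]>76)&(P[:,2]<88)&(P[:,0]<-2)&(P[:,0]>-120)&(abs(P[:,1])<50)
Q=P[m];r=cv2.minAreaRect(Q[:,:2].astype(np.float32));print(r,np.median(Q[:,2]),np.percentile(Q[:,0],[0,1,5,50,95,99,100]).round(1),np.percentile(Q[:,1],[1,50,99]))
cv2.imwrite('pics/c8.png',cv2.resize(im[140:230,200:340,::-1],None,fx=5,fy=5,interpolation=cv2.INTER_CUBIC))
"
```

```text
pos [570.7  91.9  51.4] yaw 3.77 tilt 1.32 t 8.67 grip 22.1 F [ 0.6 -1.4 -2. ] j [-0.12  0.98 -0.18  1.61  0.27  0.61 -0.39]
dp [-0.1  2.7 -1.4] dyaw 0.33
0.7,1.4,0.1,-0.17,15,
0.7,1.4,0.1,-0.17,15,
H [[-264.3  -10.1   51.4]]
((-61.413490295410156, 0.2613716125488281), (76.93824768066406, 87.24285125732422), 89.81009674072266) 80.57635684894728 [-105.   -74.1  -72.   -46.   -19.5  -18.   -17.7] [-36.14750248  -0.87879036  36.01664593]
```

View pics/c8.png

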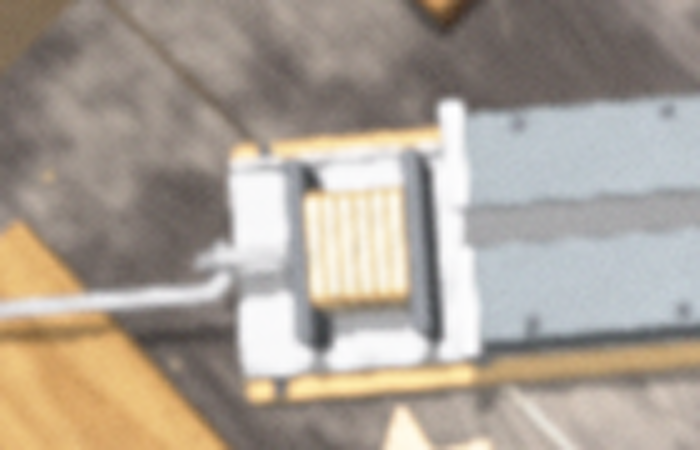

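Emit:
arm_command(increments=[0,-8,0,0,15,0,0,-6,0,15,0,0,-8,0,15,0,0,-8,0,15,0,0,-2,0,15,0,0,0,0,15])

```text
time_s: 9.22
tool_pos: [545.3, 79.6, 52.0]
tcp_rot: [[-0.022, -0.064, 0.998], [-0.006, 0.998, 0.063], [-1.0, -0.004, -0.023]]
force: [0.1, 0.1, -1.2]
grip_width: 22.5
```

```bash
python3 s.py -256 -34 140 5 15; python3 -c "
from plan import *
im,D=robot.capture('top')
C=cloud('top',D);P=WH(C.reshape(-1,3)).reshape(-1,3)
with np.errstate(all='ignore'): m=(P[:,2]>76)&(P[:,2]<88)&(P[:,0]<-2)&(P[:,0]>-120)&(abs(P[:,1])<50)
Q=P[m];r=cv2.minAreaRect(Q[:,:2].astype(np.float32));print(r,np.median(Q[:,2]),np.percentile(Q[:,0],[0,1,5,50,95,99,100]).round(1),np.percentile(Q[:,1],[1,50,99]))
cv2.imwrite('pics/c9.png',cv2.resize(im[140:230,200:340,::-1],None,fx=5,fy=5,interpolation=cv2.INTER_CUBIC))
"
```

```text
pos [545.3  79.6  52. ] yaw 3.64 tilt 1.32 t 9.22 grip 22.5 F [ 0.1  0.1 -1.2] j [-0.11  0.95 -0.17  1.71  0.28  0.53 -0.4 ]
dp [ 2.2  2.3 88. ] dyaw 0.46
-17.6,0.4,0.1,-0.09,15,
-17.6,0.4,0.1,-0.09,15,
-17.6,0.4,0.1,-0.09,15,
-17.6,0.4,0.1,-0.09,15,
-17.6,0.4,0.1,-0.09,15,
H [[-253.9  -36.3   52. ]]
((-58.76856994628906, 0.14215469360351562), (76.5408706665039, 84.35530090332031), 89.73688507080078) 80.11242982278725 [-101.   -72.8  -70.9  -44.9  -18.4  -17.   -16.5] [-37.09312438  -0.87940501  35.6317386 ]
```

View pics/c9.png

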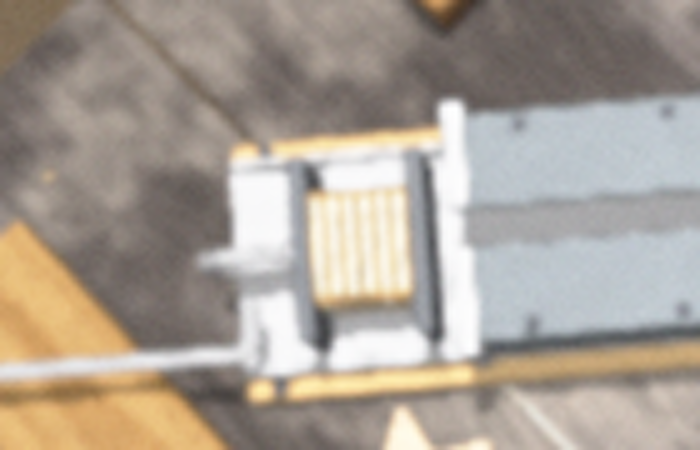

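Emit:
arm_command(increments=[-12,1,-0.5,0,15,-20,0,0,0,15,-22,0,0,0,15,-20,0,0,0,15,-10,0,0,0,15,0,0,0,0,15])

```text
time_s: 9.77
tool_pos: [547.8, 81.7, 143.2]
tcp_rot: [[-0.022, -0.064, 0.998], [-0.004, 0.998, 0.064], [-1.0, -0.003, -0.022]]
force: [-0.4, -0.6, -0.8]
grip_width: 22.6
```

```bash
python3 -c "
from plan import *
plan([448,-242,135],3.8,12,g=15)"
```

```text
pos [547.8  81.7 143.2] yaw 3.65 tilt 1.26 t 9.77 grip 22.6 F [-0.4 -0.6 -0.8] j [-0.09  0.81 -0.22  1.64  0.24  0.74 -0.36]
dp [ -99.8 -323.7   -8.2] dyaw 0.15
1,-26.4,-10,-0.01,15,
1,-26.4,-10,-0.01,15,
1,-26.4,-10,-0.01,15,
1,-26.4,-10,-0.01,15,
1,-26.4,-10,-0.01,15,
1,-26.4,-10,-0.01,15,
1,-26.4,-10,-0.01,15,
1,-26.4,-10,-0.01,15,
```

Emit:
arm_command(increments=[1,-20,-7,0,15,1,-26,-8,0,15,2,-26,-8,0,15,2,-26,-8,0,15,2,-26,-8,0,15,2,-26,-8,0,15,2,-26,-8,0,15,2,-26,-8,0,15])

```text
time_s: 10.43
tool_pos: [498.0, -125.1, 131.2]
tcp_rot: [[-0.017, -0.074, 0.997], [0.0, 0.997, 0.074], [-1.0, 0.001, -0.017]]
force: [-0.4, 0.6, -0.6]
grip_width: 22.1
```

```bash
python3 -c "
from plan import *
plan([448,-242,135],3.8,5,g=15)"
```

```text
pos [ 498.  -125.1  131.2] yaw 4.24 tilt 0.99 t 10.43 grip 22.1 F [-0.4  0.6 -0.6] j [ 0.32  0.78 -0.26  1.8   0.32  0.62 -0.06]
dp [ -50.  -116.9    3.8] dyaw -0.44
-0.6,-22.6,-11.7,0.09,15,
-0.6,-22.6,-11.7,0.09,15,
-0.6,-22.6,-11.6,0.09,15,
-0.6,-22.6,-11.6,0.09,15,
-0.6,-22.6,-11.6,0.09,15,
```

Emit:
arm_command(increments=[0,-22,-11,0.1,15,0,-22,-11,0.1,15,0,-22,-11,0.1,15,0,-22,-11,0.1,15,0,-15,-7,0,15,0,0,0,0,15])

```text
time_s: 10.93
tool_pos: [449.5, -242.2, 130.6]
tcp_rot: [[-0.02, -0.06, 0.998], [-0.001, 0.998, 0.06], [-1.0, 0.0, -0.02]]
force: [0.2, -2.1, -0.6]
grip_width: 22.5
```

```bash
python3 -c "
from plan import *
plan([448,-242,8],3.8,6,g=15)"
```

```text
pos [ 449.5 -242.2  130.6] yaw 3.44 tilt 1.14 t 10.93 grip 22.5 F [ 0.2 -2.1 -0.6] j [ 0.58  0.78 -0.28  1.81  0.36  0.62  0.13]
dp [  -1.5    0.2 -122.6] dyaw 0.36
20.4,0.1,0.2,-0.06,15,
20.4,0.1,0.2,-0.06,15,
20.4,0.1,0.2,-0.06,15,
20.4,0.1,0.2,-0.06,15,
20.4,0.1,0.2,-0.06,15,
20.4,0.1,0.2,-0.06,15,
```

Emit:
arm_command(increments=[20,0,0,0,15,25,0,0,0,15,25,0,0,0,15,22,0,0,0,15,14,0,0,0,15,5,0,0,0,15,0,0,0,0,15])

```text
time_s: 11.52
tool_pos: [448.7, -242.2, 15.2]
tcp_rot: [[-0.017, -0.058, 0.998], [-0.001, 0.998, 0.058], [-1.0, 0.0, -0.017]]
force: [0.3, 0.5, -0.4]
grip_width: 22.3
```

```bash
python3 -c "
from plan import *
plan([448,-242,7],3.8,2,g=15)"
```

```text
pos [ 448.7 -242.2   15.2] yaw 3.34 tilt 0.96 t 11.52 grip 22.3 F [ 0.3  0.5 -0.4] j [ 0.52  0.98 -0.16  1.88  0.45  0.34  0.06]
dp [-0.7  0.2 -8.2] dyaw 0.46
4.1,0.1,-0.3,-0.23,15,
4.1,0.1,-0.3,-0.23,15,
```

Emit:
arm_command(increments=[4,0,0,0,15,3,0,0,0,15,1.5,0,0,0,15,0,0,0,0,15])

```text
time_s: 11.85
tool_pos: [449.9, -242.2, 8.1]
tcp_rot: [[-0.014, -0.059, 0.998], [-0.002, 0.998, 0.059], [-1.0, -0.001, -0.014]]
force: [-0.6, -0.2, -0.5]
grip_width: 22.6
```

```bash
python3 -c "
from plan import *
plan([448,-242,7],3.8,2,g=15)"
```

```text
pos [ 449.9 -242.2    8.1] yaw 3.35 tilt 0.81 t 11.85 grip 22.6 F [-0.6 -0.2 -0.5] j [ 0.51  0.99 -0.15  1.88  0.45  0.32  0.05]
dp [-1.9  0.2 -1.1] dyaw 0.45
0.6,0.1,-0.9,-0.22,15,
0.6,0.1,-0.9,-0.22,15,
```

Emit:
arm_command(increments=[2,0,0,0,15,0.5,0,0,0,15,0,0,0,0,30,0,0,0,0,50,0,0,0,0,70,0,0,0,0,85])

```text
time_s: 12.35
tool_pos: [450.5, -242.7, 6.9]
tcp_rot: [[-0.012, -0.058, 0.998], [-0.003, 0.998, 0.058], [-1.0, -0.002, -0.012]]
force: [-0.1, 0.4, -0.5]
grip_width: 65.1
```

Emit:
arm_command(increments=[-10,0,0,0,85,-20,0,0,0,85,-30,0,0,0,85,-30,0,0,0,85,-30,0,0,0,85,-20,0,0,0,85])

```text
time_s: 12.85
tool_pos: [450.2, -240.8, 152.4]
tcp_rot: [[-0.018, -0.06, 0.998], [0.0, 0.998, 0.06], [-1.0, 0.001, -0.018]]
force: [0.3, 0.4, -0.2]
grip_width: 85.0
```

```bash
python3 -c "
from plan import *
im,D=robot.capture('scene');o=st()
cv2.imwrite('pics/s10.png',im[:,:,::-1])
print(HW([-45,-0.9,150]))
plan(HW([-45,-0.9,150])[0],4.1,8,o=o)"
```

```text
[[ 595.5849183  -126.17951247  150.        ]]
pos [ 451.3 -241.2  155.3] yaw 3.43 tilt 0.86 t 12.9 grip 85.0 F [ 1.9 -0.7  5.3] j [ 0.59  0.74 -0.31  1.79  0.35  0.68  0.14]
dp [144.3 115.   -5.3] dyaw 0.67
0.4,13.3,18.9,-0.08,85,
0.4,13.2,18.9,-0.08,85,
0.4,13.2,18.9,-0.08,85,
0.4,13.2,18.9,-0.08,85,
0.4,13.2,19,-0.08,85,
0.4,13.1,19,-0.08,85,
0.4,13.1,19,-0.08,85,
0.4,13.1,19,-0.08,85,
```

View pics/s10.png

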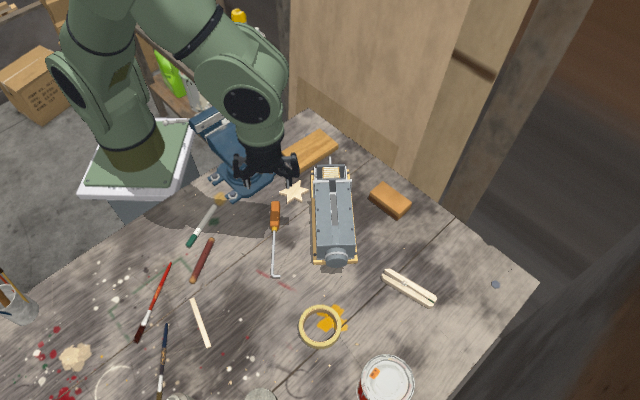

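Emit:
arm_command(increments=[0,10,15,0,85,0,14,20,-0.1,85,0,14,20,-0.1,85,0,14,20,-0.1,85,0,14,20,-0.1,85,0,14,20,-0.1,85,0,12,14,0,85,0,0,0,0,85])

```text
time_s: 13.57
tool_pos: [578.3, -138.0, 162.7]
tcp_rot: [[-0.009, -0.065, 0.998], [-0.004, 0.998, 0.065], [-1.0, -0.003, -0.009]]
force: [-0.3, 0.7, -0.4]
grip_width: 85.3
```

```bash
python3 -c "
from plan import *
o=st();im,D=robot.capture('wrist');cv2.imwrite('pics/w11.png',im[:,:,::-1]);np.save('pics/w11.npy',D);M=T('wrist',o);np.save('pics/w11M.npy',M)
plan(HW([-45,-0.9,150])[0],4.1,2,o=o)
C=cloud('wrist',D,M);P=WH(C.reshape(-1,3)).reshape(-1,3)
with np.errstate(all='ignore'): m=(P[:,2]>75)&(P[:,2]<86)&(P[:,0]<-8)&(P[:,0]>-90)&(abs(P[:,1])<45)
Q=P[m];r=cv2.minAreaRect(Q[:,:2].astype(np.float32));print(r,np.median(Q[:,2]),np.percentile(Q[:,0],[0,1,5,50,95,99,100]).round(1),np.percentile(Q[:,1],[0,1,50,99,100]))
"
```

```text
pos [ 578.3 -138.   162.7] yaw 3.74 tilt 0.57 t 13.57 grip 85.3 F [-0.3  0.7 -0.4] j [ 0.32  0.83 -0.3   1.48  0.29  0.88 -0.01]
dp [ 17.3  11.9 -12.7] dyaw 0.36
6.3,5.4,9.1,-0.18,85,
6.3,5.3,9.1,-0.18,85,
((-53.69125747680664, 0.9893760681152344), (72.38240814208984, 76.90754699707031), 0.5189588069915771) 80.16453712838062 [-89.9 -79.8 -72.5 -47.9 -20.2 -18.3 -17.3] [-37.19437738 -34.92157938   1.06725984  37.01603843  39.75669357]
```

View pics/w11.png

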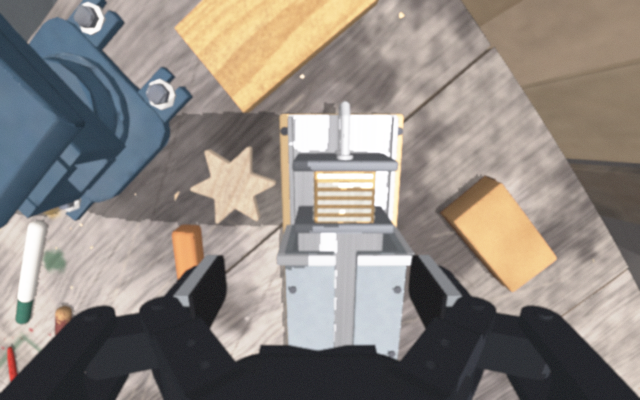

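```bash
python3 -c "
from plan import *
M=np.load('pics/w11M.npy')
im=cv2.imread('pics/w11.png')
cv2.imwrite('pics/w11c.png',cv2.resize(im[90:260,270:420],None,fx=4,fy=4,interpolation=cv2.INTER_CUBIC)[:600])
uv=[(315,172),(374,172),(375,222),(314.5,222)];P=pz('wrist',uv,[79]*4,M);print(P.round(1));print(WH(P).round(1),WH(P).mean(0))
uv=[(293.5,155),(397,155),(295,226),(393,226)];P=pz('wrist',uv,[82]*4,M);print(WH(P).round(1),WH(P).mean(0))
"
```

```text
[[ 574.6 -108.2   79. ]
 [ 617.6 -105.4   79. ]
 [ 622.7 -143.6   79. ]
 [ 576.6 -146.7   79. ]]
[[-64.4 -20.6  79. ]
 [-64.2  22.6  79. ]
 [-25.6  24.9  79. ]
 [-25.9 -21.3  79. ]] [-45.02444242   1.40407247  79.        ]
[[-77.2 -35.7  82. ]
 [-76.9  38.   82. ]
 [-23.8 -36.   82. ]
 [-23.4  38.2  82. ]] [-50.31016476   1.11059011  82.        ]
```

View pics/w11c.png

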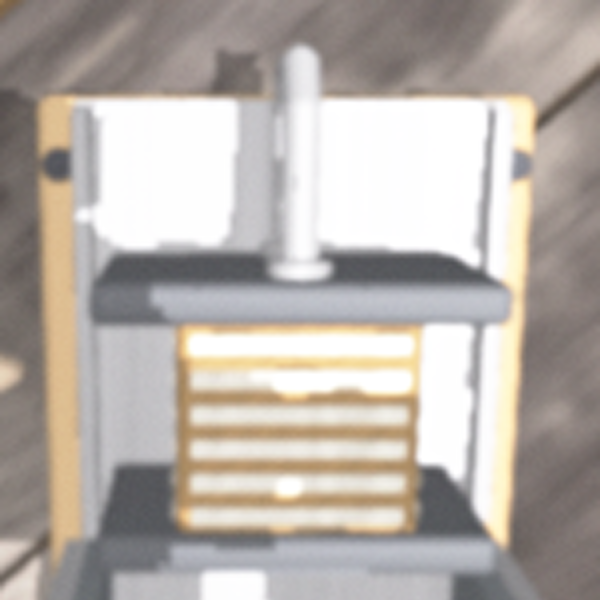

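Emit:
arm_command(increments=[8,5.4,9.3,-0.2,85,8,5.4,9.3,-0.2,85,0,0,0,0,85])

```text
time_s: 13.87
tool_pos: [595.0, -128.5, 146.6]
tcp_rot: [[-0.01, -0.07, 0.997], [-0.006, 0.998, 0.07], [-1.0, -0.005, -0.01]]
force: [-0.6, 0.6, 0.1]
grip_width: 84.9
```

```bash
python3 s.py -45 0.3 100 2 85
```

```text
pos [ 595.  -128.5  146.6] yaw 4.03 tilt 0.66 t 13.87 grip 84.9 F [-0.6  0.6  0.1] j [ 0.29  0.87 -0.29  1.44  0.3   0.88 -0.02]
dp [  1.8   2.4 -46.6] dyaw 0.07
23.3,1.2,1.2,-0.04,85,
23.3,1.2,1.2,-0.04,85,
H [[-42.8  -1.7 146.6]]
```

Emit:
arm_command(increments=[16,1.2,1,0,85,18,1.2,1,0,85,12,0,0,0,85,0,0,0,0,85])

```text
time_s: 14.2
tool_pos: [595.8, -127.6, 98.8]
tcp_rot: [[-0.01, -0.069, 0.998], [-0.006, 0.998, 0.069], [-1.0, -0.006, -0.011]]
force: [-0.4, 0.3, 0.9]
grip_width: 85.0
```

```bash
python3 s.py -45 0.3 46 4 85;python3 -c "
from plan import *
o=st();im,D=robot.capture('wrist');cv2.imwrite('pics/w12.png',im[:,:,::-1])
M=T('wrist',o)
"
```

```text
pos [ 595.8 -127.6   98.8] yaw 3.95 tilt 0.7 t 14.2 grip 85.0 F [-0.4  0.3  0.9] j [ 0.28  0.94 -0.27  1.48  0.32  0.78 -0.05]
dp [  1.    1.5 -52.8] dyaw 0.15
13.2,0.4,0.4,-0.04,85,
13.2,0.4,0.4,-0.04,85,
13.2,0.4,0.4,-0.04,85,
13.2,0.4,0.4,-0.04,85,
H [[-43.6  -0.8  98.8]]
```

View pics/w12.png

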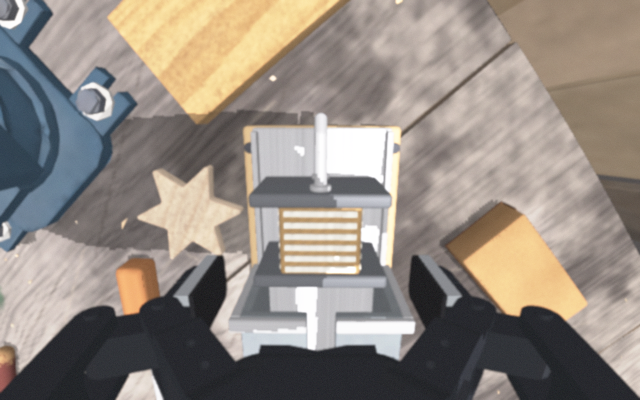

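Emit:
arm_command(increments=[14,0.5,0.3,0,85,14,0.5,0.3,0,85,12,0.3,0,0,85,8,0,0,0,85,0,0,0,0,85])

```text
time_s: 14.67
tool_pos: [597.3, -128.5, 53.8]
tcp_rot: [[-0.005, -0.067, 0.998], [-0.008, 0.998, 0.067], [-1.0, -0.007, -0.006]]
force: [1.2, 0.1, 0.2]
grip_width: 84.7
```

```bash
python3 s.py -45 0.3 46 2 85;python3 -c "
from plan import *
o=st();im,D=robot.capture('wrist');cv2.imwrite('pics/w13.png',im[:,:,::-1])
M=T('wrist',o)
"
```

```text
pos [ 597.3 -128.5   53.8] yaw 3.83 tilt 0.55 t 14.67 grip 84.7 F [1.2 0.1 0.2] j [ 0.27  1.   -0.25  1.5   0.35  0.69 -0.07]
dp [-0.5  2.4 -7.8] dyaw 0.27
3.9,1.2,-0.1,-0.14,85,
3.9,1.2,-0.1,-0.14,85,
H [[-42.6   0.6  53.8]]
```

View pics/w13.png

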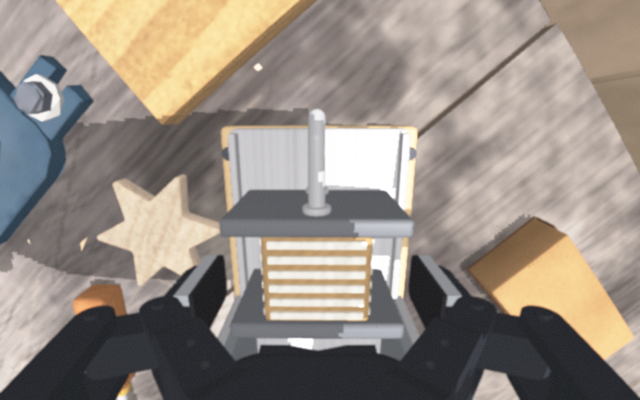

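Emit:
arm_command(increments=[4,1.3,0,-0.1,85,3.5,1.2,0,-0.1,85,0,0,0,0,70,0,0,0,0,60], newtons=60)

```text
time_s: 15.05
tool_pos: [598.2, -126.1, 48.4]
tcp_rot: [[-0.002, -0.07, 0.998], [-0.008, 0.997, 0.07], [-1.0, -0.008, -0.003]]
force: [-0.5, 0.5, -0.0]
grip_width: 63.2
```

```bash
python3 s.py -45 0.3 46 2 35;python3 -c "
from plan import *
o=st();im,D=robot.capture('wrist');cv2.imwrite('pics/w14.png',im[:,:,::-1])
"
```

```text
pos [ 598.2 -126.1   48.4] yaw 4.03 tilt 0.5 t 15.05 grip 63.2 F [-0.5  0.5 -0. ] j [ 0.27  1.01 -0.24  1.5   0.35  0.67 -0.07]
dp [-1.4 -0.  -2.4] dyaw 0.07
1.2,0,-0.7,-0.04,35,
1.2,0,-0.7,-0.04,35,
H [[-44.9   1.7  48.4]]
```

View pics/w14.png

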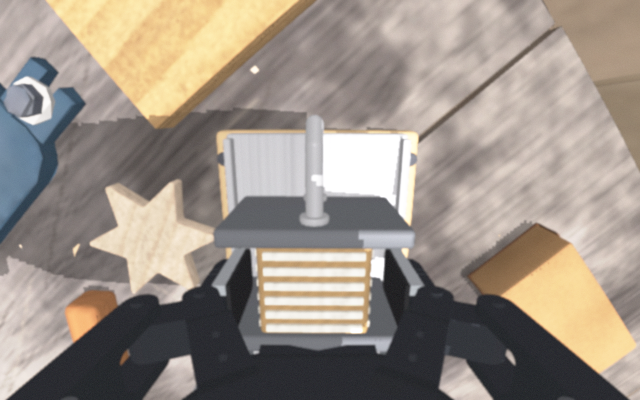

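Emit:
arm_command(increments=[1.5,0,-1,0,50,0,0,0,0,40,0,0,0,0,38,0,0,0,0,38,0,0,0,0,38], newtons=60)

```text
time_s: 15.52
tool_pos: [597.2, -126.2, 47.4]
tcp_rot: [[-0.002, -0.07, 0.998], [-0.009, 0.997, 0.07], [-1.0, -0.008, -0.002]]
force: [-0.3, 0.1, -2.0]
grip_width: 45.1
```

```bash
python3 s.py -45 0.3 126 5 35
```

```text
pos [ 597.2 -126.2   47.4] yaw 4.02 tilt 0.5 t 15.52 grip 45.1 F [-0.3  0.1 -2. ] j [ 0.27  1.01 -0.24  1.51  0.35  0.67 -0.07]
dp [-0.4  0.1 78.6] dyaw 0.08
-15.7,-0.1,-0.1,-0.02,35,
-15.7,-0.1,-0.1,-0.02,35,
-15.7,-0.1,-0.1,-0.02,35,
-15.7,-0.1,-0.1,-0.02,35,
-15.7,-0.1,-0.1,-0.02,35,
H [[-44.8   0.7  47.4]]
```

Emit:
arm_command(increments=[-4,0,0,0,35,-10,0,0,0,35,-16,0,0,0,35,-18,0,0,0,35,-14,0,0,0,35,-6,0,0,0,35,0,0,0,0,35])

```text
time_s: 16.1
tool_pos: [597.0, -125.4, 121.3]
tcp_rot: [[-0.002, -0.07, 0.998], [-0.008, 0.997, 0.07], [-1.0, -0.008, -0.003]]
force: [0.8, -0.4, -1.8]
grip_width: 45.2
```

```bash
python3 -c "
from plan import *
plan([531.2,12.9,118],41.3,10,g=35)
im,D=robot.capture('scene')
cv2.imwrite('pics/s15.png',cv2.resize(im[80:230,220:420,::-1],None,fx=4,fy=4))
"
```

```text
pos [ 597.  -125.4  121.3] yaw 4.04 tilt 0.49 t 16.1 grip 45.2 F [ 0.8 -0.4 -1.8] j [ 0.28  0.91 -0.28  1.47  0.31  0.81 -0.04]
dp [-65.8 138.3  -3.3] dyaw 37.26
0.2,14.3,-5.6,-3.73,35,
0.2,14.6,-4.6,-3.73,35,
0.2,14.9,-3.7,-3.73,35,
0.2,15.1,-2.7,-3.73,35,
0.2,15.2,-1.7,-3.73,35,
0.2,15.3,-0.7,-3.73,35,
0.2,15.3,0.3,-3.73,35,
0.2,15.3,1.3,-3.73,35,
```

View pics/s15.png

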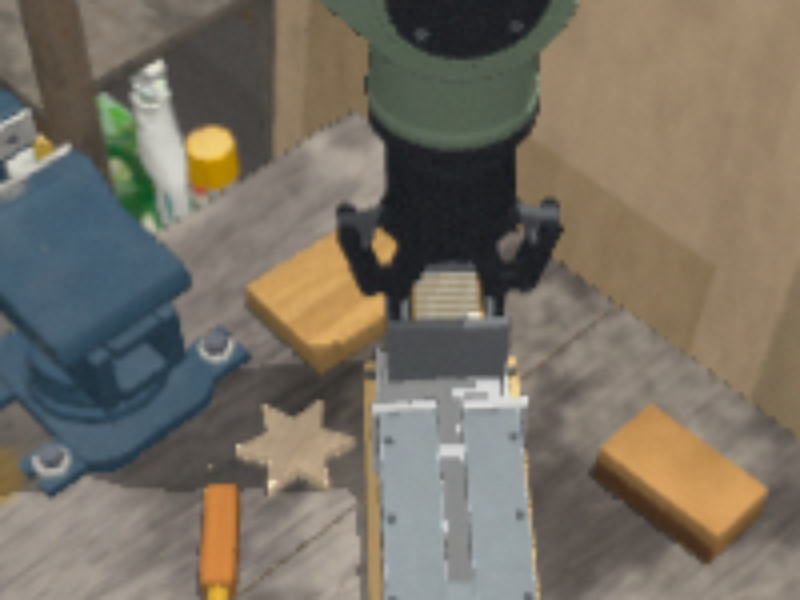

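Emit:
arm_command(increments=[0,8,-4,-3,35,0,14,-4.6,-3.7,35,0,15,-3.7,-3.7,35,0,15,-2.7,-3.7,35,0,15,-1.7,-3.7,35,0,15,-0.7,-3.7,35,0,15,0.3,-3.7,35,0,15,1.3,-3.7,35])

```text
time_s: 16.82
tool_pos: [539.7, -16.9, 114.3]
tcp_rot: [[-0.01, -0.578, 0.816], [-0.007, 0.816, 0.578], [-1.0, 0.0, -0.013]]
force: [-0.2, 0.1, -1.0]
grip_width: 45.4
```

```bash
python3 -c "
from plan import *
plan([531.2,12.9,110],41.3,4,g=35)
"
```

```text
pos [539.7 -16.9 114.3] yaw 35.31 tilt 0.72 t 16.82 grip 45.4 F [-0.2  0.1 -1. ] j [ 0.17  0.85 -0.38  1.73  0.48  0.67  0.14]
dp [-8.5 29.8 -4.3] dyaw 5.99
1.1,7.3,2.6,-1.5,35,
1.1,7.2,2.8,-1.5,35,
1.1,7.2,3,-1.5,35,
1.1,7.1,3.1,-1.5,35,
```

Emit:
arm_command(increments=[1,7,2.6,-1.4,35,1,7,2.8,-1.4,35,1,6,3,-1.4,35,1,3,2,-0.8,35,0,0,0,0,35])

```text
time_s: 17.23
tool_pos: [531.2, 12.9, 108.1]
tcp_rot: [[-0.014, -0.661, 0.751], [-0.005, 0.751, 0.661], [-1.0, 0.006, -0.014]]
force: [-0.3, -0.9, -1.7]
grip_width: 45.2
```

```bash
python3 -c "
from plan import *
o=st();im,D=robot.capture('wrist');cv2.imwrite('pics/w16.png',im[:,:,::-1]);M=T('wrist',o)
plan([531.2,12.9,41.5],41.3,4,g=35,o=o)
"
```

```text
pos [531.2  12.9 108.1] yaw 41.35 tilt 0.85 t 17.23 grip 45.2 F [-0.3 -0.9 -1.7] j [ 0.12  0.85 -0.4   1.76  0.51  0.65  0.15]
dp [ -0.   -0.  -66.6] dyaw -0.05
16.7,-0.1,0.2,0.01,35,
16.7,-0.1,0.2,0.01,35,
16.7,-0.1,0.2,0.01,35,
16.7,-0.1,0.2,0.01,35,
```

View pics/w16.png

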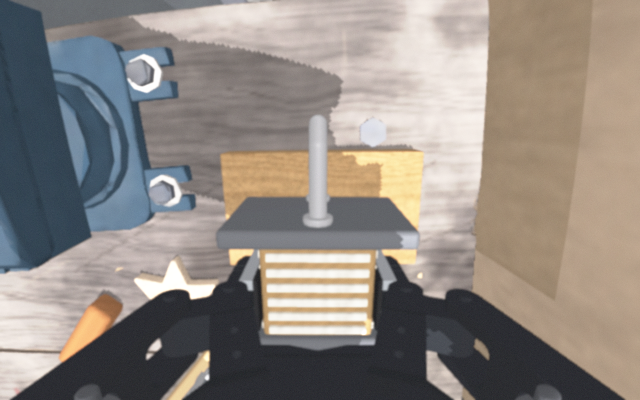

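Emit:
arm_command(increments=[10,0,0,0,35,16,0,0,0,35,16,0,0,0,35,12,0,0,0,35,4,0,0,0,35,0,0,0,0,35])

```text
time_s: 17.78
tool_pos: [531.3, 8.7, 45.2]
tcp_rot: [[-0.013, -0.654, 0.756], [-0.007, 0.756, 0.654], [-1.0, 0.003, -0.014]]
force: [-0.0, 0.2, -2.6]
grip_width: 45.1
```

```bash
python3 -c "
from plan import *
plan([531.2,12.9,41.5],41.3,2,g=35)
"
```

```text
pos [531.3   8.7  45.2] yaw 40.86 tilt 0.83 t 17.78 grip 45.1 F [-0.   0.2 -2.6] j [ 0.09  0.95 -0.32  1.79  0.57  0.51  0.1 ]
dp [-0.1  4.2 -3.7] dyaw 0.44
1.8,1.6,1.4,-0.22,35,
1.8,1.6,1.4,-0.22,35,
```

Emit:
arm_command(increments=[1.2,1.6,1.4,-0.2,35,1.2,1.2,1,0,35,1,0,0,0,35,0,0,0,0,35])

```text
time_s: 18.12
tool_pos: [531.8, 12.2, 42.3]
tcp_rot: [[-0.012, -0.656, 0.755], [-0.007, 0.755, 0.656], [-1.0, 0.003, -0.013]]
force: [-0.5, -0.8, -1.4]
grip_width: 45.0
```

```bash
python3 -c "
from plan import *
plan([531.2,12.9,41.5],41.3,2,g=35)
"
```

```text
pos [531.8  12.2  42.3] yaw 40.99 tilt 0.77 t 18.12 grip 45.0 F [-0.5 -0.8 -1.4] j [ 0.08  0.96 -0.32  1.79  0.57  0.5   0.09]
dp [-0.6  0.7 -0.8] dyaw 0.31
0.4,0.5,-0,-0.15,35,
0.4,0.5,-0,-0.15,35,
```

Emit:
arm_command(increments=[0.8,0,0,0,35,0.8,0,0,0,35,0,0,0,0,35])

```text
time_s: 18.37
tool_pos: [532.1, 12.3, 41.9]
tcp_rot: [[-0.01, -0.656, 0.755], [-0.007, 0.755, 0.656], [-1.0, 0.002, -0.012]]
force: [-0.2, -1.0, -1.5]
grip_width: 45.0
```

```bash
python3 -c "
from plan import *
plan([531.2,12.9,41.5],41.3,2,g=35)
"
```

```text
pos [532.1  12.3  41.9] yaw 40.99 tilt 0.7 t 18.37 grip 45.0 F [-0.2 -1.  -1.5] j [ 0.08  0.96 -0.32  1.79  0.57  0.5   0.09]
dp [-0.9  0.6 -0.4] dyaw 0.31
0.2,0.5,-0.1,-0.15,35,
0.2,0.5,-0.1,-0.15,35,
```

Emit:
arm_command(increments=[1.2,0,0,0,35,1.2,0,0,0,35,0,0,0,0,35])

```text
time_s: 18.62
tool_pos: [532.3, 12.3, 41.9]
tcp_rot: [[-0.008, -0.656, 0.755], [-0.007, 0.755, 0.656], [-1.0, -0.0, -0.011]]
force: [0.6, 0.9, -1.9]
grip_width: 45.3
```

```bash
python3 -c "
from plan import *
plan([531.2,12.9,41.5],41.3,2,g=35)
im,D=robot.capture('scene');im2,D=robot.capture('wrist')
cv2.imwrite('pics/s17.png',np.hstack([cv2.resize(im[100:200,250:370,::-1],None,fx=3.5,fy=3.5,interpolation=cv2.INTER_CUBIC),im2[25:375,170:480,::-1]]))
"
```

```text
pos [532.3  12.3  41.9] yaw 40.99 tilt 0.63 t 18.62 grip 45.3 F [ 0.6  0.9 -1.9] j [ 0.08  0.96 -0.31  1.8   0.58  0.49  0.09]
dp [-1.1  0.6 -0.4] dyaw 0.31
0.2,0.6,-0.2,-0.15,35,
0.2,0.6,-0.2,-0.15,35,
```

View pics/s17.png

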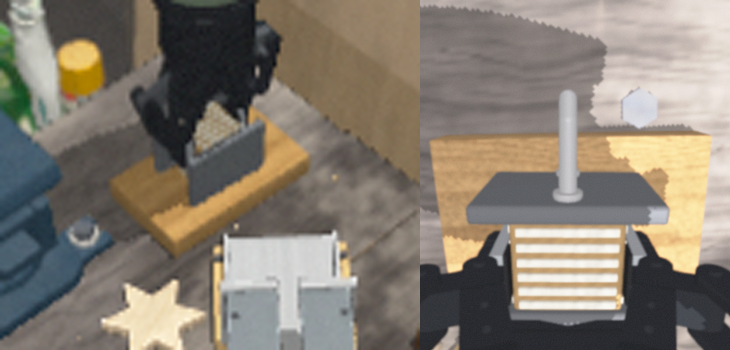

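Emit:
arm_command(increments=[0,0,0,0,48,0,0,0,0,52,0,0,0,0,60,0,0,0,0,75,0,0,0,0,85,0,0,0,0,85])

```text
time_s: 19.22
tool_pos: [532.5, 12.4, 41.2]
tcp_rot: [[-0.008, -0.656, 0.755], [-0.007, 0.755, 0.656], [-1.0, 0.0, -0.011]]
force: [-0.2, -0.1, -0.2]
grip_width: 85.0
```

```bash
python3 -c "
from plan import *
plan([531.2,12.9,160],41.3,5,g=85)
im2,D=robot.capture('wrist')
cv2.imwrite('pics/w18.png',im2[:,:,::-1])
"
```

```text
pos [532.5  12.4  41.2] yaw 40.98 tilt 0.62 t 19.22 grip 85.0 F [-0.2 -0.1 -0.2] j [ 0.08  0.96 -0.31  1.79  0.58  0.49  0.09]
dp [ -1.3   0.5 118.8] dyaw 0.32
-23.8,0.3,-0.4,-0.06,85,
-23.8,0.3,-0.4,-0.06,85,
-23.8,0.3,-0.4,-0.06,85,
-23.8,0.3,-0.4,-0.06,85,
-23.8,0.3,-0.4,-0.06,85,
```

View pics/w18.png

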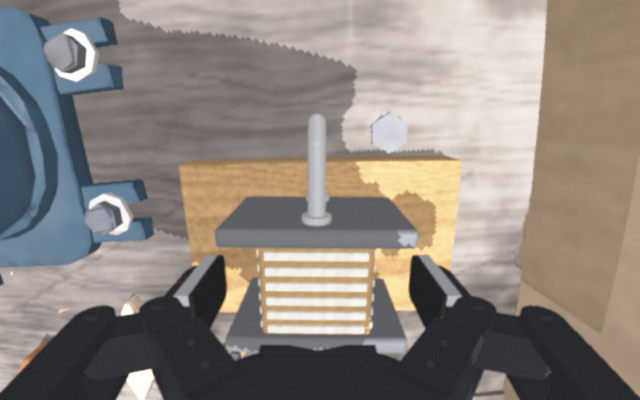

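Released cleanly; pads clear of the core. Retreat straight up.

Emit:
arm_command(increments=[-8,0,0,0,85,-15,0,0,0,85,-20,0,0,0,85,-25,0,0,0,85,-30,0,0,0,85,-30,0,0,0,85,-30,0,0,0,85,-20,0,0,0,85])

```text
time_s: 19.93
tool_pos: [531.2, 14.3, 227.1]
tcp_rot: [[-0.016, -0.658, 0.753], [-0.006, 0.753, 0.658], [-1.0, 0.006, -0.016]]
force: [1.3, 0.2, 0.0]
grip_width: 84.8
```

Emit:
arm_command(increments=[0,-20,15,0,85,0,-30,20,0,85,0,-30,20,0,85,0,-30,20,0,85,0,-30,20,0,85,0,0,0,0,85,0,0,0,0,85])

```text
time_s: 20.52
tool_pos: [690.0, -26.6, 237.4]
tcp_rot: [[-0.006, -0.659, 0.752], [-0.003, 0.752, 0.659], [-1.0, 0.001, -0.006]]
force: [-0.2, -0.8, 0.6]
grip_width: 85.1
```

```bash
python3 -c "
from plan import *
plan([531.2,12.9,200],41.3,5,g=85)
im,D=robot.capture('top');im2,D2=robot.capture('scene')
cv2.imwrite('pics/t19.png',im[:,:,::-1]);np.save('pics/t19.npy',D);cv2.imwrite('pics/s19.png',im2[:,:,::-1])
C=cloud('top',D);H=C[...,2];C2=cloud('scene',D2).reshape(-1,3)
P=C.reshape(-1,3)
for nm,P in (('top',C.reshape(-1,3)),('scene',C2)):
  with np.errstate(all='ignore'):m=(P[:,2]>64)&(P[:,2]<84)&(np.hypot(P[:,0]-532,P[:,1]-12)<70)
  Q=P[m]
  if len(Q)>20:
    print(nm,len(Q),cv2.minAreaRect(Q[:,:2].astype(np.float32)),np.percentile(Q[:,2],[5,50,95]))
    t=Q[Q[:,2]>68];A=np.c_[t[:,:2]-t[:,:2].mean(0),np.ones(len(t))];c=np.linalg.lstsq(A,t[:,2],rcond=None)[0];print('slope deg',np.degrees(c[:2]),c[2])
  with np.errstate(all='ignore'):m=(P[:,2]>14)&(P[:,2]<27)&(np.hypot(P[:,0]-532,P[:,1]-12)<95)
  print('board',cv2.minAreaRect(P[m][:,:2].astype(np.float32)))
D0=np.load('pics/top0.npy')
"
```

```text
pos [690.  -26.6 237.4] yaw 41.21 tilt 0.36 t 20.52 grip 85.1 F [-0.2 -0.8  0.6] j [ 0.15  0.94 -0.48  0.94  0.4   1.35  0.48]
dp [-158.8   39.5  -37.4] dyaw 0.09
7.6,26.9,-18.6,-0.02,85,
7.6,26.9,-18.6,-0.02,85,
7.6,26.9,-18.6,-0.02,85,
7.6,26.9,-18.6,-0.02,85,
7.6,26.9,-18.6,-0.02,85,
top 831 ((521.2667236328125, 21.029964447021484), (75.99664306640625, 86.52155303955078), 42.228633880615234) [67.69738466 73.51656855 77.01351698]
slope deg [0.93519237 0.02009776] 73.62905603402261
board ((547.6835327148438, -3.9096450805664062), (151.223876953125, 138.7415771484375), 42.91102600097656)
scene 392 ((518.421142578125, 28.164188385009766), (77.85001373291016, 94.9762191772461), 40.02409362792969) [66.38741414 74.92377116 78.99972078]
slope deg [0.85379395 0.08615616] 74.84471568619539
board ((547.0145263671875, -2.8296051025390625), (153.134765625, 139.8461456298828), 42.16594314575195)
```

View pics/t19.png

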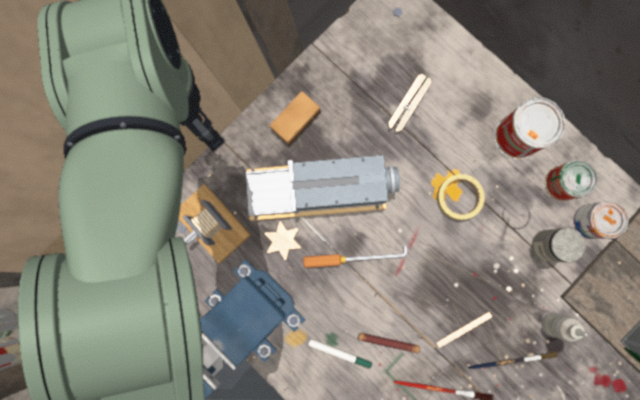

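View pics/s19.png

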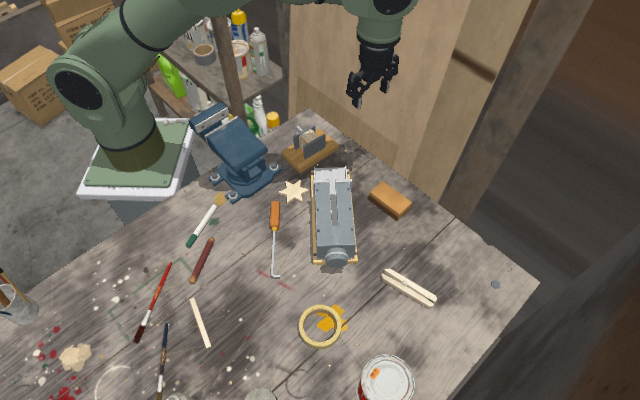

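```bash
python3 -c "
from plan import *
o=st();print(o['qvel'].round(3),o['force'].round(1));print(robot.job_done())
"
```

```text
[-0.002 -0.018 -0.002  0.03  -0.    -0.008 -0.006] [ 0.3 -0.1  0.8]
the job is handed in; nothing more can be done
None
```

I hooked the cartridge's loop inside the bore and drew it out onto the sill with the hook. I then laid the hook tool back where it had been on the bench and stood the cartridge on the board. The job was handed in at about 20.6 s, with no verdict reported.

**Pull-out:** The depth picture showed the hook through the loop inside the bore. After the pull, the cartridge's centre was about 45 mm in front of the mouth. The gripper touched it only after that.

**Final state:** The last pictures show the cartridge upright on the board. Its top measured about 74–77 mm, against 76 mm expected, and the fitted slope was about 1°. That slope fit also takes in the plate and core tops, so it is rough. The hook tool lies flat, the arm is clear, and the star, sanding block and tape roll look unmoved by eye.

**Checks that disagreed:**
- The slot's end in the pictures put the housing about 2–4 mm nearer the sill end than my fit. I kept the fit, since the margins allowed for that much.
- The top and wrist cameras differed by about 2 mm on the cartridge's sideways position.
- My final fit of the board's outline failed, because the housing's base was caught in the mask. That the cartridge sits over the board's centre therefore rests on the pictures and on the release point, which was about 1–2 mm from the board centre measured at the start.

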